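# Sort tube blocks and load the flow lane

### The job

First pull the lane lever from run over to load. Then put every sound white tube block into the sloped flow lane, lengthways with the wells up, so that they slide down and queue against the stop, and put every damaged block (corner broken off, too short, or one end broken down) into the grey discard tub. When all are sorted, set the steel follower weight in the lane behind the last block, knob up, and then push the lever fully back to run, leaving the other things on the bench where they stand.

Things in the scene. Friction and masses are not known exactly. Their poses are not given: they have to be found in the camera images.
- block_a_mid (a point): a sound white plastic tube block (may be absent), a full cuboid 48 mm long (own x), 38 mm wide (own y), 40 mm high (own z), two round well mouths side by side in its top; about 80 g; it stands on the bench. The point is its centre, 20 mm above its underside
- block_b_mid (a point): a sound white plastic tube block (may be absent), a full cuboid 48 mm long (own x), 38 mm wide (own y), 40 mm high (own z), two round well mouths side by side in its top; about 80 g; it stands on the bench. The point is its centre, 20 mm above its underside
- block_c_mid (a point): a sound white plastic tube block (may be absent), a full cuboid 48 mm long (own x), 38 mm wide (own y), 40 mm high (own z), two round well mouths side by side in its top; about 80 g; it stands on the bench. The point is its centre, 20 mm above its underside
- block_d_mid (a point): a sound white plastic tube block (may be absent), a full cuboid 48 mm long (own x), 38 mm wide (own y), 40 mm high (own z), two round well mouths side by side in its top; about 80 g; it stands on the bench. The point is its centre, 20 mm above its underside
- block_e_mid (a point): a sound white plastic tube block (may be absent), a full cuboid 48 mm long (own x), 38 mm wide (own y), 40 mm high (own z), two round well mouths side by side in its top; about 80 g; it stands on the bench. The point is its centre, 20 mm above its underside
- chipped_mid (a point): a damaged tube block (may be absent): 48 x 38 x 40 mm with a corner broken off over its full height, leaving an L in plan: missing is the part with own x above +2 mm and own y above -1 mm. Grip it across its width (own y) over the whole half, about 11 mm to the -x side of its centre. The point is the centre of the unbroken outline, 20 mm above its underside
- short_mid (a point): a damaged tube block (may be absent): full width 38 mm (own y) and height 40 mm, but only 28 mm long (own x), with one well. The point is its centre, 20 mm above its underside
- stepped_mid (a point): a damaged tube block (may be absent): 48 x 38 mm in plan, but 40 mm high only in its -x half (own x below 0); the other half is broken down to 18 mm high. Grip it across its width (own y) about 12 mm to the -x side of its centre. The point is the centre of the unbroken outline, 20 mm above its underside
- follower_mid (a point): the steel follower weight, 220 g: a block 30 mm long (own x), 38 mm wide (own y), 36 mm high, with a small 12 mm ball knob on top (54 mm high in all); it stands among the blocks. It goes in the lane, knob up, on the uphill side of the last block, gripped and laid across its 38 mm width like the blocks. The point is the centre of its body, 18 mm above its underside
- channel: the sloped flow lane: a straight, slippery steel channel rising away from the robot at 20 degrees. Origin: floor centre line at the face of the stop plate at the lower end; own x points up the slope, y left across the lane, z square to the floor. Floor 320 mm long; side walls 46 mm apart inside, 30 mm high over the lower 225 mm, then 14 mm high, flaring to 60 mm apart over the top 75 mm; stop plate 34 mm high
- lane: the lane's fixed stand, 340 x 100 mm on the bench, under the channel; origin: centre of its underside. Two steel guard hoops span the channel at 50 and 130 mm up from the stop, 64 mm wide, bars 58 mm clear above its floor, tops 64 mm: blocks go in above them and slide below them to the stop or the block ahead. The lane holds five blocks end to end with the follower behind them
- entry (a point): the loading point of the lane: on the channel floor's centre line, 270 mm up the slope from the stop, in the flared part; axes as the channel's. A block centred here clears four blocks already in the lane
- tub: the discard tub: an open grey plastic box fixed to the bench, 150 mm (own x) x 120 mm (own y) x 60 mm high, walls and floor about 4 mm. Origin: centre of its underside
- lever (a joint): the lane lever's angle, rad: 0 = load (leaning to its right end, towards -y), 1.0 = run (leaning to its left end, towards +y, the side of the lane); it stays where it is left and moves with about 1 N at the knob
- lever_tip (a point): centre of the lever's black ball knob, 26 mm across, on a 10 mm steel rod, 90 mm from the pivot, so its height is about 100 mm at both ends of its swing and 112 mm half-way
- lever_base: the lever's grey housing, 70 mm (own x) x 50 mm (own y) x 25 mm high, fixed; origin: centre of its underside; the pivot is 22 mm above it and the lever swings in its own x-z plane, towards its +x for run (its +x points to the robot's left, +y, within 0.25 rad)
- vial: small capped amber vial, 30 mm across, 50 mm high, stands among the blocks; leave it alone. Origin: centre of its underside
- tube_cap: aluminium culture-tube cap, 27 mm across, 36 mm high, stands among the blocks; leave it alone. Origin: centre of its underside
- reagent: amber reagent bottle, 60 mm across, 130 mm high, far side of the bench; leave it alone. Origin: centre of its underside
- beaker: glass beaker, 70 mm across, 90 mm high, far side of the bench; leave it alone. Origin: centre of its underside
Things that resemble listed ones, but are neither listed nor needed, are in the scene too. Leave any red look-alike of the part that bears block_e_mid alone.

How it is judged (in metres and radians):
On the way, in this order (a step that is already met when the one before it is completed fails the run):
1. the lever is at load (below 0.15 rad) (value of joint lever below 0.15 rad), for 0.2 s.
2. with the lever still at load, all sound blocks queue at the lane's stop and all damaged blocks lie in the tub (value of joint lever below 0.15 rad and x of block_a_mid in the frame of channel between 0.015 and 0.225 m and y of block_a_mid in the frame of channel between -0.01 and 0.01 m and z of block_a_mid in the frame of channel between 0.014 and 0.026 m and angle between the z axis of each of block_a_mid, block_b_mid, block_c_mid, block_d_mid, block_e_mid and the z axis of channel, either way round below 0.15 rad and angle between each of block_a_mid, block_b_mid, block_c_mid, block_d_mid, block_e_mid's own z axis and vertical below 0.6 rad and angle between the x axis of each of block_a_mid, block_b_mid, block_c_mid, block_d_mid, block_e_mid and the x axis of channel, either way round below 0.25 rad and (x of block_a_mid in the frame of channel below 0.032 m or distance between block_a_mid and block_b_mid below 0.056 m or distance between block_a_mid and block_c_mid below 0.056 m or distance between block_a_mid and block_d_mid below 0.056 m or distance between block_a_mid and block_e_mid below 0.056 m) and linear speed of each of block_a, block_b, block_c, block_d, block_e, chipped, short, stepped below 0.02 m/s and x of block_b_mid in the frame of channel between 0.015 and 0.225 m and y of block_b_mid in the frame of channel between -0.01 and 0.01 m and z of block_b_mid in the frame of channel between 0.014 and 0.026 m and (x of block_b_mid in the frame of channel below 0.032 m or distance between block_b_mid and block_a_mid below 0.056 m or distance between block_b_mid and block_c_mid below 0.056 m or distance between block_b_mid and block_d_mid below 0.056 m or distance between block_b_mid and block_e_mid below 0.056 m) and x of block_c_mid in the frame of channel between 0.015 and 0.225 m and y of block_c_mid in the frame of channel between -0.01 and 0.01 m and z of block_c_mid in the frame of channel between 0.014 and 0.026 m and (x of block_c_mid in the frame of channel below 0.032 m or distance between block_c_mid and block_a_mid below 0.056 m or distance between block_c_mid and block_b_mid below 0.056 m or distance between block_c_mid and block_d_mid below 0.056 m or distance between block_c_mid and block_e_mid below 0.056 m) and x of block_d_mid in the frame of channel between 0.015 and 0.225 m and y of block_d_mid in the frame of channel between -0.01 and 0.01 m and z of block_d_mid in the frame of channel between 0.014 and 0.026 m and (x of block_d_mid in the frame of channel below 0.032 m or distance between block_d_mid and block_a_mid below 0.056 m or distance between block_d_mid and block_b_mid below 0.056 m or distance between block_d_mid and block_c_mid below 0.056 m or distance between block_d_mid and block_e_mid below 0.056 m) and x of block_e_mid in the frame of channel between 0.015 and 0.225 m and y of block_e_mid in the frame of channel between -0.01 and 0.01 m and z of block_e_mid in the frame of channel between 0.014 and 0.026 m and (x of block_e_mid in the frame of channel below 0.032 m or distance between block_e_mid and block_a_mid below 0.056 m or distance between block_e_mid and block_b_mid below 0.056 m or distance between block_e_mid and block_c_mid below 0.056 m or distance between block_e_mid and block_d_mid below 0.056 m) and x of any of block_a_mid, block_b_mid, block_c_mid, block_d_mid, block_e_mid in the frame of channel below 0.032 m and x of chipped_mid in the frame of tub between -0.071 and 0.071 m and y of chipped_mid in the frame of tub between -0.056 and 0.056 m and z of each of chipped_mid, short_mid, stepped_mid in the frame of tub below 0.075 m and x of short_mid in the frame of tub between -0.071 and 0.071 m and y of short_mid in the frame of tub between -0.056 and 0.056 m and x of stepped_mid in the frame of tub between -0.071 and 0.071 m and y of stepped_mid in the frame of tub between -0.056 and 0.056 m), for 0.2 s.
3. with the lever still at load, the follower weight rests in the lane against the last block (all of step 2 and x of follower_mid in the frame of channel between 0.03 and 0.27 m and y of follower_mid in the frame of channel between -0.01 and 0.01 m and z of follower_mid in the frame of channel between 0.012 and 0.024 m and angle between the x axis of follower_mid and the x axis of channel, either way round below 0.3 rad and angle between follower_mid's own z axis and vertical below 0.6 rad and (distance between follower_mid and block_a_mid below 0.048 m or distance between follower_mid and block_b_mid below 0.048 m or distance between follower_mid and block_c_mid below 0.048 m or distance between follower_mid and block_d_mid below 0.048 m or distance between follower_mid and block_e_mid below 0.048 m) and linear speed of follower below 0.02 m/s), for 0.2 s.
4. the lever is back at run (above 0.85 rad) (value of joint lever above 0.85 rad), for 0.2 s.
At the end, for the whole second after the job is handed in: Lever above 0.85 rad. Each sound block lies flat in the channel, lengthways (0.25 rad), wells up, square to the floor (0.15 rad), the first within 8 mm of the stop, the others touching (centres under 56 mm apart), at rest, the follower behind them (within 48 mm); each damaged block lies in the tub (value of joint lever above 0.85 rad and x of follower_mid in the frame of channel between 0.03 and 0.27 m and y of follower_mid in the frame of channel between -0.01 and 0.01 m and z of follower_mid in the frame of channel between 0.012 and 0.024 m and angle between the x axis of follower_mid and the x axis of channel, either way round below 0.3 rad and angle between each of follower_mid, block_a_mid, block_b_mid, block_c_mid, block_d_mid, block_e_mid's own z axis and vertical below 0.6 rad and (distance between follower_mid and block_a_mid below 0.048 m or distance between follower_mid and block_b_mid below 0.048 m or distance between follower_mid and block_c_mid below 0.048 m or distance between follower_mid and block_d_mid below 0.048 m or distance between follower_mid and block_e_mid below 0.048 m) and linear speed of each of follower, block_a, block_b, block_c, block_d, block_e, chipped, short, stepped below 0.02 m/s and x of block_a_mid in the frame of channel between 0.015 and 0.225 m and y of block_a_mid in the frame of channel between -0.01 and 0.01 m and z of block_a_mid in the frame of channel between 0.014 and 0.026 m and angle between the z axis of each of block_a_mid, block_b_mid, block_c_mid, block_d_mid, block_e_mid and the z axis of channel, either way round below 0.15 rad and angle between the x axis of each of block_a_mid, block_b_mid, block_c_mid, block_d_mid, block_e_mid and the x axis of channel, either way round below 0.25 rad and (x of block_a_mid in the frame of channel below 0.032 m or distance between block_a_mid and block_b_mid below 0.056 m or distance between block_a_mid and block_c_mid below 0.056 m or distance between block_a_mid and block_d_mid below 0.056 m or distance between block_a_mid and block_e_mid below 0.056 m) and x of block_b_mid in the frame of channel between 0.015 and 0.225 m and y of block_b_mid in the frame of channel between -0.01 and 0.01 m and z of block_b_mid in the frame of channel between 0.014 and 0.026 m and (x of block_b_mid in the frame of channel below 0.032 m or distance between block_b_mid and block_a_mid below 0.056 m or distance between block_b_mid and block_c_mid below 0.056 m or distance between block_b_mid and block_d_mid below 0.056 m or distance between block_b_mid and block_e_mid below 0.056 m) and x of block_c_mid in the frame of channel between 0.015 and 0.225 m and y of block_c_mid in the frame of channel between -0.01 and 0.01 m and z of block_c_mid in the frame of channel between 0.014 and 0.026 m and (x of block_c_mid in the frame of channel below 0.032 m or distance between block_c_mid and block_a_mid below 0.056 m or distance between block_c_mid and block_b_mid below 0.056 m or distance between block_c_mid and block_d_mid below 0.056 m or distance between block_c_mid and block_e_mid below 0.056 m) and x of block_d_mid in the frame of channel between 0.015 and 0.225 m and y of block_d_mid in the frame of channel between -0.01 and 0.01 m and z of block_d_mid in the frame of channel between 0.014 and 0.026 m and (x of block_d_mid in the frame of channel below 0.032 m or distance between block_d_mid and block_a_mid below 0.056 m or distance between block_d_mid and block_b_mid below 0.056 m or distance between block_d_mid and block_c_mid below 0.056 m or distance between block_d_mid and block_e_mid below 0.056 m) and x of block_e_mid in the frame of channel between 0.015 and 0.225 m and y of block_e_mid in the frame of channel between -0.01 and 0.01 m and z of block_e_mid in the frame of channel between 0.014 and 0.026 m and (x of block_e_mid in the frame of channel below 0.032 m or distance between block_e_mid and block_a_mid below 0.056 m or distance between block_e_mid and block_b_mid below 0.056 m or distance between block_e_mid and block_c_mid below 0.056 m or distance between block_e_mid and block_d_mid below 0.056 m) and x of any of block_a_mid, block_b_mid, block_c_mid, block_d_mid, block_e_mid in the frame of channel below 0.032 m and x of chipped_mid in the frame of tub between -0.071 and 0.071 m and y of chipped_mid in the frame of tub between -0.056 and 0.056 m and z of each of chipped_mid, short_mid, stepped_mid in the frame of tub below 0.075 m and x of short_mid in the frame of tub between -0.071 and 0.071 m and y of short_mid in the frame of tub between -0.056 and 0.056 m and x of stepped_mid in the frame of tub between -0.071 and 0.071 m and y of stepped_mid in the frame of tub between -0.056 and 0.056 m).
It fails at once if the vial is knocked over or moved more than 40 mm (distance of vial from where it was at the start of the episode above 0.04 m or angle between vial's own z axis and vertical above 0.6 rad).
It fails at once if the tube_cap is knocked over or moved more than 40 mm (distance of tube_cap from where it was at the start of the episode above 0.04 m or angle between tube_cap's own z axis and vertical above 0.6 rad).
It fails at once if the reagent is knocked over or moved more than 40 mm (distance of reagent from where it was at the start of the episode above 0.04 m or angle between reagent's own z axis and vertical above 0.6 rad).
It fails at once if the beaker is knocked over or moved more than 40 mm (distance of beaker from where it was at the start of the episode above 0.04 m or angle between beaker's own z axis and vertical above 0.6 rad).
Of block_a, block_b, block_c, block_d, block_e only 3 to 5 are there at a start; the rules pass over those that are not, and their reading is None.
Of chipped, short, stepped only 2 to 2 are there at a start; the rules pass over those that are not, and their reading is None.
At some moment in a run one of block_a, block_b, block_c, block_d, block_e, chipped, short, stepped may be knocked a few centimetres aside while the robot is not near it.
It also fails if it takes over 210 s, if anything falls off the work surface, if the arm or the gripper's body presses on something with over 40 N, if the wrist force passes 120 N, or if a joint passes its speed limit or range.

### The arm

A 6-joint arm with a two-finger parallel gripper is mounted at the origin on the work surface. World frame = base frame: x ahead of the robot, y to its left, z up, the work surface at z = 0. Lengths are in mm, angles in rad, forces in N, time in s.
With the tool pointing down it reaches from about 350 to 725 mm from the base axis. Payload 4.3 kg.
Tool frame: the origin (TCP) lies midway between the tips of the shut fingers; the grasp point (between the pads) lies 19 mm behind it; z points along the fingers, y is the direction in which the jaws open and shut (so a half turn about z gives the same grasp; the last joint's range is limited). The gripper opens to 85 mm and grips with 20 to 120 N. Pads are 22 mm wide; open, the fingers measure 114 mm over their backs; the gripper's body (76 mm by 85 mm) begins 54 mm behind the grasp point. The pads swing forward as they close: fully open they stand 13 mm farther back than shut.
Start: joints at [-1.253, 0.377, 0.081, 1.274, 0, 1.46], TCP at [238.565, -523.215, 231.329] pointing down, gripper open.
Joint ranges: [-2.72, 2.72], [-0.84, 1.66], [-1.02, 1.22], [-1.77, 2.12], [-1.37, 1.28], [-3.14, 3.14]. Speed limits (rad/s): [2.57, 2.57, 3.14, 3.14, 3.14, 3.14].

### API

Orientations are given as [roll, pitch, yaw] about the fixed x, y, z axes, in that order (R = Rz(yaw) Ry(pitch) Rx(roll)).
In Python, from plant import manip gives the robot as it stands.
- The arm moves only by the tool jog_arm, never from a script. Its argument "series" is a list of rows, each a list of 7 numbers: the turn, a rotation vector about the tool's x, y, z in rad, then the shift along the tool's x, y, z in m, then the opening in per cent of the stroke, from 0 (shut) to 100 (fully open). A call has 1 to 5 rows; each row is the pose to reach, as a shift and turn from the pose commanded when the call began, along the tool's axes at that moment; what a row does not reach only later rows make up. A row lasts 1/10 s, in which the tool goes at most 50 mm and 8.59 degrees, less where a joint would pass 70% of its speed; a pose out of reach is approached as far as the arm can. A call with a gripper value outside its range is refused whole. The fingers move at their own pace and stop on an object; "force" is the grip in N (left out, the last holds). Time passes only in rows, so rows that repeat a pose let the fingers close. It gives the time, the measured TCP pose, the force and the opening at its end, in the units of the state.
- manip.get_state(): the state, without advancing time (a new reading comes with each control period).
- manip.get_image(name): name is "side" or "top"; returns the picture (384x512x3 uint8, red, green, blue); there is no depth.
- manip.calibration(name): a dict with "fov_y" (degrees; the focal length in pixels is half the picture's height over the tangent of half this angle, whatever the lens; pixels are square), "cx", "cy" (the principal point, pixels), "world_from_camera" (4x4, takes a point from camera to world coordinates). Camera axes: x right, y up, looking along -z (the intrinsics and any distortion apply to the point x, -y, -z); pixel columns grow to the right and rows downward; lengths in mm; the calibration is good to about 2 mm. A picture is of the moment at which its call begins. calibration takes no time and is no camera call.
- manip.finish_job(): hands the job in, once; it reports no verdict.
The state is a dict: "time_s": time; "qpos": joint angles; "dq": joint speeds; "joint_torque": joint torques, N m; "tool_pos": TCP position; "eef_rot": TCP orientation; "ft_force": force on the tool from outside, world axes, zero at the start; "wrist_torque": the same for the moment, N m; "width": opening from 0.0 (shut) to 1.0 (fully open).
Only numpy, scipy, OpenCV 4.12 (cv2) and the standard library are available. Lean on these libraries where they do the work, as an engineer would, in place of code of your own. Each camera call takes 0.05 s, during which the arm holds its last target. There are 200 camera calls.

## Working session

There is one attempt and no reset: what is moved stays moved. The work goes in short steps, Python scripts to look and compute and a tool call to move; the robot and the scene stay as the last step left them, time stands still between calls to the robot, and variables do not carry over. Pictures are saved under pics/ and viewed, about 12 in all and at most 16, crops included, and the job is handed in when it is done.

Besides the shell and the picture viewer there is one more tool, called after ">>>" as name(argument=value, ...), one argument or row to a line, values as JSON. jog_arm: Moves the arm, as the interface text tells. Its arguments: {"type":"object","properties":{"series":{"type":"array"},"force":{"type":"number"}},"required":["series"]}

```bash
mkdir -p pics; ls; python3 - <<'E'
from plant import manip
import cv2,json
for n in("side","top"):
    im=manip.get_image(n); cv2.imwrite(f"pics/{n}0.png",im[:,:,::-1]); 
    c=manip.calibration(n); print(n,{k:(v.tolist() if hasattr(v,'tolist') else v) for k,v in c.items()})
    cv2.imwrite(f"pics/{n}0b.png",cv2.resize(im[:,:,::-1],(800,600),interpolation=cv2.INTER_CUBIC))
print(manip.get_state())
E
```

```text
pics
side {'fov_y': 43.82997583293789, 'cx': 255.01558351625238, 'cy': 184.4132217599685, 'world_from_camera': [[0.9767464106847018, 0.12505145311807989, -0.17415103584994457, 301.98949231510164], [-0.21427946694031616, 0.542397956598152, -0.8123353782311363, -1060.3653679811569], [-0.0071245534825671985, 0.830762656088492, 0.5565812159842156, 816.1649103887383], [0.0, 0.0, 0.0, 1.0]]}
top {'fov_y': 53.34610381949156, 'cx': 253.06371395751626, 'cy': 194.40501581127955, 'world_from_camera': [[-0.02388630822645863, 0.9874699662784003, -0.1559888136292017, 395.73839507546023], [-0.9992994046915048, -0.028080892870346798, -0.02474193280259913, -21.666481968241072], [-0.028812220714739115, 0.15528853516515415, 0.9874488983151208, 1048.0889502731575], [0.0, 0.0, 0.0, 1.0]]}
{'time_s': 0.1, 'qpos': array([-1.25328644e+00,  3.77992021e-01,  7.97856428e-02,  1.27439767e+00,
        1.17424374e-05,  1.46047032e+00]), 'dq': array([-0.00050178, -0.00157898,  0.00336127, -0.00122957,  0.00192285,
       -0.00042706]), 'joint_torque': array([ 1.22403802e-03, -4.64694965e+01,  2.70582283e+01,  1.19465904e-02,
       -1.84088422e-04, -2.53598369e-07]), 'tool_pos': array([ 238.38368988, -522.62535354,  230.46327859]), 'eef_rot': array([-3.13979722e+00, -2.10704748e-04,  4.27835693e-01]), 'ft_force': array([ 0.57220396, -0.19283761, -0.84156027]), 'wrist_torque': array([-0.03420233,  0.00742661,  0.00481411]), 'width': 1.0001116337544358}
```

View pics/top0b.png

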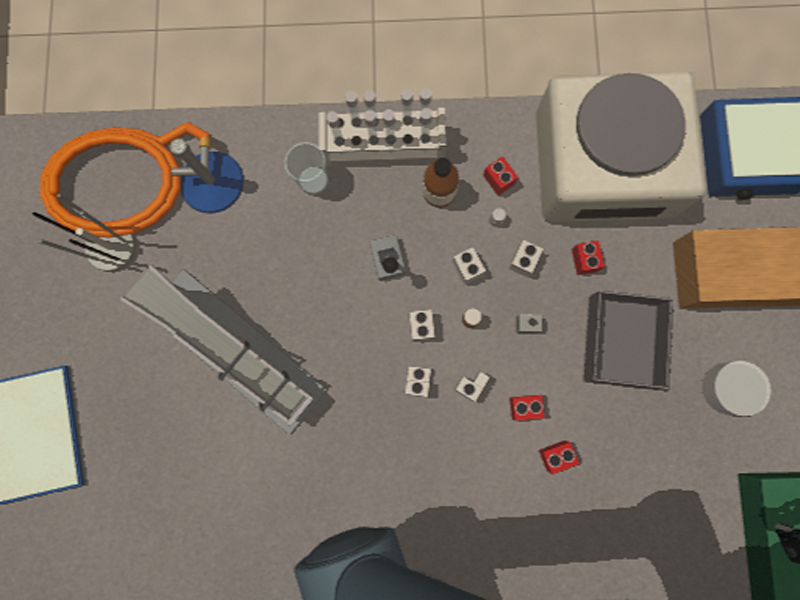

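View pics/side0b.png

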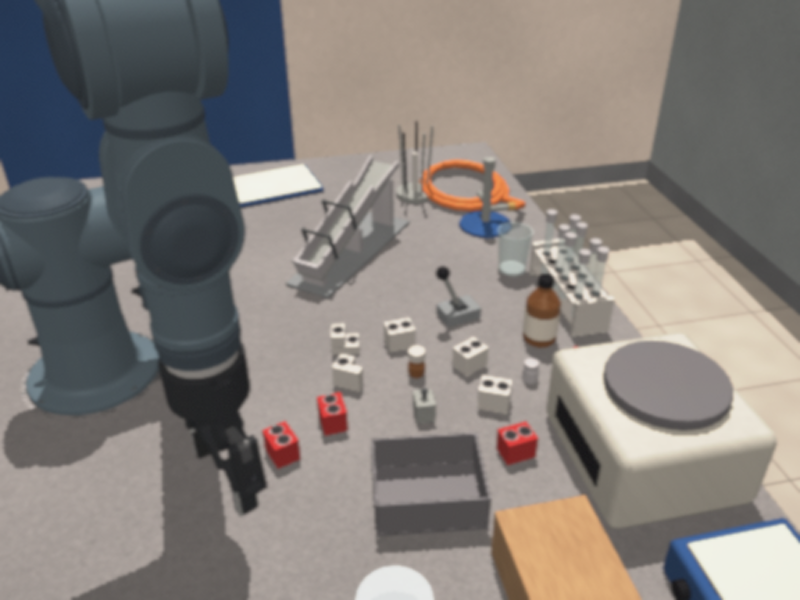

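```bash
cat > h.py <<'E'
from plant import manip
import cv2, numpy as np
from scipy.spatial.transform import Rotation as R
cal={n:manip.calibration(n) for n in("side","top")}
def ray(n,p):
    c=cal[n];f=192/np.tan(np.radians(c["fov_y"]/2));T=np.array(c["world_from_camera"])
    d=T[:3,:3]@np.array([(p[0]-c["cx"])/f,-(p[1]-c["cy"])/f,-1]);return T[:3,3],d/np.linalg.norm(d)
def onz(n,p,z):
    o,d=ray(n,p);return o+d*(z-o[2])/d[2]
def proj(n,P):
    c=cal[n];f=192/np.tan(np.radians(c["fov_y"]/2));T=np.array(c["world_from_camera"])
    q=T[:3,:3].T@(np.asarray(P,float)-T[:3,3]);return np.array([c["cx"]-f*q[0]/q[2],c["cy"]+f*q[1]/q[2]])
def tri(p,q):  # side pixel, top pixel
    A=np.zeros((3,3));b=np.zeros(3)
    rs=[ray("side",p),ray("top",q)]
    for o,d in rs:
        M=np.eye(3)-np.outer(d,d);A+=M;b+=M@o
    X=np.linalg.solve(A,b);return X,[np.linalg.norm((np.eye(3)-np.outer(d,d))@(X-o)) for o,d in rs]
def snap(n,f,box=None,s=4):
    im=manip.get_image(n)[:,:,::-1].copy();cv2.imwrite(f"pics/{f}_raw.png",im)
    if box: x0,y0,x1,y1=box;im=cv2.resize(im[y0:y1,x0:x1],None,fx=s,fy=s,interpolation=cv2.INTER_CUBIC)
    cv2.imwrite(f"pics/{f}.png",im);return im
E
python3 - <<'E'
from h import *
im=cv2.imread("pics/top0.png")
cr=im[125:270,225:375]
cv2.imwrite("pics/c1.png",cv2.resize(cr,None,fx=4,fy=4,interpolation=cv2.INTER_CUBIC))
g=im.max(axis=2); 
# light neutral
hsv=cv2.cvtColor(im,cv2.COLOR_BGR2HSV)
m=((hsv[:,:,2]>165)&(hsv[:,:,1]<50)).astype(np.uint8)*255
cs,_=cv2.findContours(m,cv2.RETR_EXTERNAL,cv2.CHAIN_APPROX_NONE)
for c in cs:
    a=cv2.contourArea(c)
    if 40<a<600:
        r=cv2.minAreaRect(c);print(a,r)
        if 230<r[0][0]<350 and 150<r[0][1]<260:
            # wells
            x,y,w,h=cv2.boundingRect(c)
            fill=np.zeros_like(m);cv2.drawContours(fill,[cv2.convexHull(c)],-1,255,-1);fill=cv2.erode(fill,np.ones((2,2)))
            d=((hsv[:,:,2]<110)&(fill>0)).astype(np.uint8)
            n,l,st,ce=cv2.connectedComponentsWithStats(d)
            ws=[ce[i] for i in range(1,n) if st[i,4]>8]
            P=[onz("top",w_,40)[:2].round(1) for w_ in ws];print("   wells",[w_.round(1).tolist() for w_ in ws],P)
            if len(P)==2: print("   mid",(P[0]+P[1])/2,"ang",np.arctan2(*(P[1]-P[0])[::-1]),np.linalg.norm(P[1]-P[0]))
            print("   rect z40",onz("top",r[0],40).round(1))
E
```

```text
106.0 ((302.0, 244.99998474121094), (14.38802719116211, 17.612930297851562), 29.744882583618164)
   wells [[299.8, 248.8]] [array([ 408.3, -114.6])]
   rect z40 [ 417.9 -120.8   40. ]
161.5 ((267.1402282714844, 243.73779296875), (14.135235786437988, 17.55861473083496), 6.34019136428833)
   wells [[267.7, 239.1], [266.4, 247.8]] [array([435.4, -31.9]), array([413. , -27.9])]
   mid [424.2 -29.9] ang 2.9648837975197564 22.754340245324602
   rect z40 [423.4 -30.1  40. ]
159.0 ((269.5304870605469, 207.2743682861328), (17.448183059692383, 14.466531753540039), 83.6598129272461)
   wells [[269.2, 202.8], [270.2, 211.6]] [array([531.2, -38.8]), array([507.7, -40.6])]
   mid [519.45 -39.7 ] ang -3.0651461772125312 23.56883535518891
   rect z40 [519.2 -39.3  40. ]
67.5 ((302.5, 202.0), (9.0, 10.0), 0.0)
   wells [] []
   rect z40 [ 530.9 -127.1   40. ]
207.5 ((300.2981872558594, 168.3394317626953), (17.270780563354492, 13.61343765258789), 61.69924545288086)
   wells [[298.4, 164.5], [302.3, 171.9]] [array([ 633.2, -120.6]), array([ 612.4, -130.1])]
   mid [ 622.8  -125.35] ang -2.7131555352214
[... 207 characters left out ...]
047), (13.416407585144043, 16.994117736816406), 26.56505012512207)
   wells [[339.0, 159.7], [335.5, 167.4]] [array([ 643.1, -230. ]), array([ 622.1, -219.4])]
   mid [ 632.6 -224.7] ang 2.6741427815436367 23.523605165875402
   rect z40 [ 632.4 -224.6   40. ]
79.0 ((260.5, 83.5), (7.0, 17.0), 90.0)
61.0 ((216.16000366210938, 92.6199951171875), (24.999998092651367, 12.79999828338623), 36.869895935058594)
152.5 ((222.50885009765625, 80.36726379394531), (26.075448989868164, 15.565446853637695), 3.8140745162963867)
70.0 ((205.0, 83.5), (23.0, 4.0), 90.0)
94.5 ((243.5, 73.0), (6.0, 27.0), 90.0)
69.5 ((273.5914306640625, 72.32316589355469), (5.190281867980957, 21.42371940612793), 83.6598129272461)
```

View pics/c1.png

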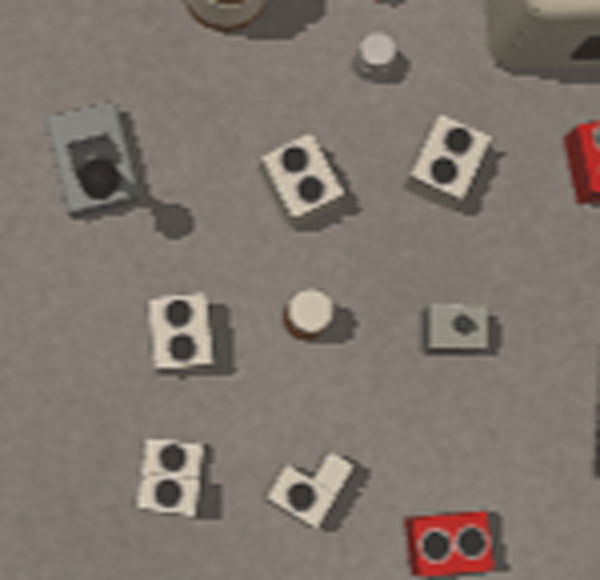

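```bash
python3 - <<'E'
from h import *
im=cv2.imread("pics/side0.png")
cv2.imwrite("pics/c2.png",cv2.resize(im[90:290,180:380],None,fx=4,fy=4,interpolation=cv2.INTER_CUBIC)[:600])
cv2.imwrite("pics/c2.png",cv2.resize(im[95:285,180:360],None,fx=3.15,fy=3.15,interpolation=cv2.INTER_CUBIC))
t=cv2.imread("pics/top0.png")
print("knob",tri((443*.64,272.5*.64),(225+98.5/4,125+178/4)))
c=np.array([[48,112],[112,103],[135,203],[70,219]])/4+[225,125]
P=np.array([onz("top",p,25) for p in c])
print("housing",P.round(0)[:,:2].tolist(),P.mean(0).round(0))
# lane crop and tub
cv2.imwrite("pics/c3.png",cv2.resize(t[160:285,70:220],None,fx=4,fy=4,interpolation=cv2.INTER_CUBIC))
E
```

```text
knob (array([610.3827267 ,   8.93191861, 104.46739271]), [np.float64(1.619865230489668), np.float64(1.6198652304900434)])
housing [[674.0, 46.0], [679.0, 1.0], [608.0, -13.0], [599.0, 32.0]] [640.  16.  25.]
```

View pics/c2.png

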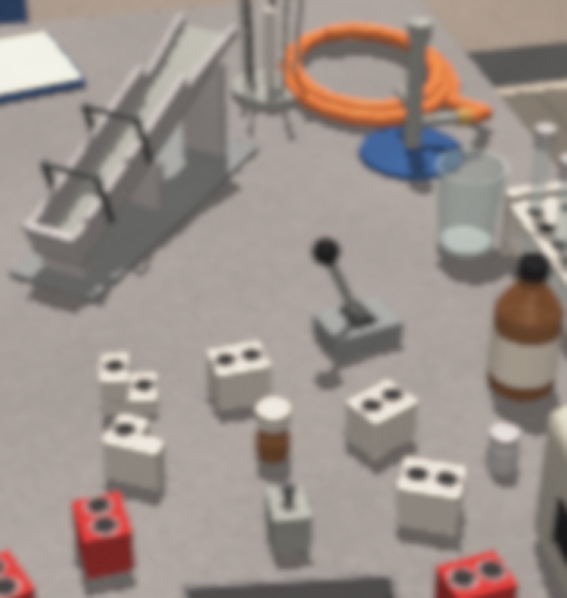

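View pics/c3.png

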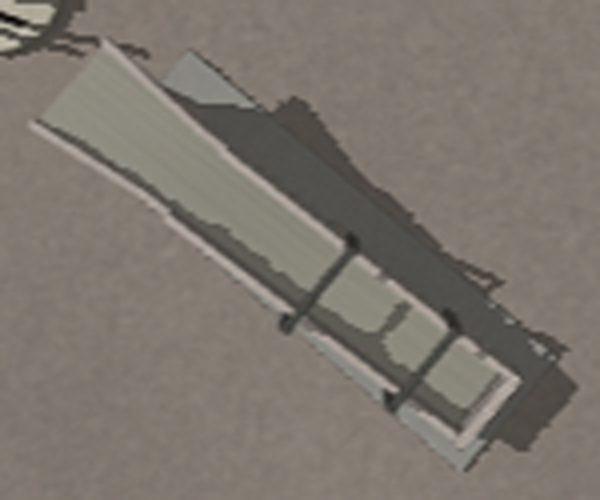

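```bash
python3 - <<'E'
from h import *
from scipy.optimize import least_squares
S=lambda p:np.array(p)/3.15+[180,95]
T3=lambda p:np.array(p)/4+[70,160]
T1=lambda p:np.array(p)/4+[225,125]
obs=[] # model pt, cam, px
def o(m,s,t):
    if s: obs.append((m,"side",S(s)))
    if t: obs.append((m,"top",T3(t)))
o([50,30,61],(45,168),(388,402)); o([50,-30,61],(101,186),(450,320))
o([130,30,61],(87,109),(288,325)); o([130,-30,61],(140,127),(352,243))
o([320,32,14],(183,16),(34,123)); o([320,-32,14],(236,29),(105,42))
o([-5,25,34],(29,226),(460,446)); o([-5,-25,34],(76,242),(519,379))
def chan(v):
    return R.from_euler("xyz",[0,-np.radians(20),v[3]]),v[:3]
def res(v):
    r,t=chan(v);return np.concatenate([proj(n,r.apply(m)+t)-p for m,n,p in obs])
f=least_squares(res,[350,150,30,0.8],loss="soft_l1");v=f.x
print("lane",v.round(3));print(res(v).reshape(-1,2).round(1).tolist())
r,t=chan(v);print("entry",(r.apply([270,0,0])+t).round(1))
B=[onz("top",T3(p),0)[:2] for p in [(465,470),(560,350),(190,50)]]
print("base",np.round(B,0).tolist(),"yaw",np.arctan2(*(B[2]-B[1])[::-1]),"front mid",(B[0]+B[1])/2, "lens",np.linalg.norm(B[2]-B[1]),np.linalg.norm(B[1]-B[0]))
print("stepped wells",tri(S((115,365)),(266.4,247.8)),tri(S((143,385)),(267.7,239.1)))
c=[onz("top",T1(p),40) for p in[(320,527),(355,465),(268,495)]]
ex=c[1]-c[0];ey=c[2]-c[0];ctr=c[0]+ex/2+ey/2
yaw=np.arctan2(ex[1],ex[0]);print("chip",ctr.round(1),yaw,np.linalg.norm(ex),np.linalg.norm(ey),"grip",ctr[:2]-11*np.array([np.cos(yaw),np.sin(yaw)]))
F=np.array([onz("top",T1(p),36) for p in[(430,304),(489,305),(490,345),(428,344)]]);print("foll",F.round(0)[:,:2].tolist(),F.mean(0))
print("knobF",tri(S((290,490)),T1((464,322))))
tb=np.array([onz("top",np.array(p)*.64,60) for p in[(592,292),(672,297),(668,390),(586,383)]]);print("tub",tb.round(0)[:,:2].tolist(),tb.mean(0))
print("bottle",onz("top",np.array((441,172))*.64,130),"cap",onz("top",T1((378,48)),36),"vial",onz("top",T1((310,312)),50))
E
```

```text
lane [393.89  176.241  27.487   0.867]
[[-0.0, 0.0], [0.7, -0.4], [-1.0, -1.1], [1.0, 0.9], [-0.5, 0.5], [-0.5, -0.9], [-0.8, -1.1], [-0.2, 0.2], [-0.8, 0.9], [-0.1, -1.0], [-1.0, 0.3], [-0.1, -1.0], [-0.3, 1.0], [0.8, -2.6], [-1.3, -0.1], [-1.4, -1.3]]
entry [558.  369.7 119.8]
base [[340.0, 190.0], [418.0, 126.0], [635.0, 387.0]] yaw 0.8784493018493046 front mid [378.82207221 157.92092619] lens 339.7211324606239 101.90985152564951
stepped wells (array([414.52203664, -28.02065674,  38.89611158]), [np.float64(1.6067120832738249), np.float64(1.6067120832735817)]) (array([437.5681984 , -32.29008891,  16.47956695]), [np.float64(1.258820265508599), np.float64(1.2588202655086231)])
chip [ 417.8 -123.1   40. ] -0.5576612901322402 46.36199020944809 39.1529262581427 grip [ 408.48599783 -117.27399058]
foll [[532.0, -207.0], [530.0, -246.0], [503.0, -245.0], [505.0, -204.0]] [ 517.65918182 -225.55510193   36.        ]
knobF (array([ 519.40848043, -226.5757744 ,   48.08896268]), [np.float64(1.6714712603919308), np.float64(1.6714712603920916)])
tub [[562.0, -325.0], [550.0, -455.0], [398.0, -434.0], [413.0, -304.0]] [ 480.79225579 -379.53433746   60.        ]
bottle [753.24747746 -77.15083859 130.        ] cap [ 709.19437407 -181.6372422    36.        ] vial [ 526.88051078 -125.90731474   50.        ]
```

```bash
cat >> h.py <<'E'
LY=0.873; LT=np.array([394,176.2,27.5]); RC=R.from_euler("xyz",[0,-np.radians(20),LY])
def down(psi): return R.from_euler("xyz",[np.pi,0,psi])
RL=RC*R.from_euler("xyz",[np.pi,0,np.pi])     # tool over lane, square to floor
def lane(x,z,y=0): return RC.apply([x,y,z])+LT
def plan(path):   # path: (pos mm, Rotation, open%)
    s=manip.get_state();p=s["tool_pos"].copy();r=R.from_euler("xyz",s["eef_rot"])
    print("t",round(s["time_s"],1),"at",p.round(1),s["eef_rot"].round(2),"w",round(s["width"],2))
    for P,Q,op in path:
        n=max(1,int(np.ceil(max(np.linalg.norm(P-p)/225,(r.inv()*Q).magnitude()/0.66))))
        for k in range(n):
            f=1/(n-k);tp=p+(np.array(P)-p)*f;rv=((r.inv()*Q).as_rotvec()*f).round(2)
            sh=(r.inv().apply(tp-p)/1000).round(3)
            print([float(a)+0 for a in rv]+[float(a)+0 for a in sh]+[op])
            p=p+r.apply(sh*1000);r=r*R.from_rotvec(rv)
E
python3 - <<'E'
from h import *
A=np.array
D=down(1.76);u=A([.982,.188,0])
plan([(A([610,9,200]),D,70),(A([610,9,88]),D,70),(A([610,9,88])+u*85,D,47)])
E
```

```text
t 0.1 at [ 238.4 -522.6  230.5] [-3.14 -0.    0.43] w 1.0
[0.0, 0.0, -0.44, 0.186, -0.11, 0.01, 70]
[0.0, 0.0, -0.45, 0.215, -0.02, 0.011, 70]
[0.0, 0.0, -0.44, 0.203, 0.076, 0.01, 70]
[0.0, 0.0, 0.0, 0.0, 0.0, 0.112, 70]
[0.0, 0.0, 0.0, 0.0, 0.085, 0.0, 47]
```

>>> jog_arm(
  series=[
    [0, 0, -0.44, 0.186, -0.11, 0.01, 70],
    [0, 0, -0.44, 0.186, -0.11, 0.01, 70],
    [0, 0, -0.44, 0.186, -0.11, 0.01, 70],
    [0, 0, -0.44, 0.186, -0.11, 0.01, 70],
    [0, 0, -0.44, 0.186, -0.11, 0.01, 70],
  ],
)

```text
time_s: 0.6
tool_pos: [363.4, -341.7, 220.7]
eef_rot: [-3.14, -0.002, 0.872]
ft_force: [-0.7, -0.3, -0.7]
width: 0.699
```

>>> jog_arm(
  series=[
    [0, 0, -0.45, 0.215, -0.02, 0.011, 70],
    [0, 0, -0.45, 0.215, -0.02, 0.011, 70],
    [0, 0, -0.45, 0.215, -0.02, 0.011, 70],
    [0, 0, -0.45, 0.215, -0.02, 0.011, 70],
    [0, 0, -0.45, 0.215, -0.02, 0.011, 70],
  ],
)

```text
time_s: 1.1
tool_pos: [487.3, -165.1, 209.6]
eef_rot: [-3.141, -0.002, 1.323]
ft_force: [-1.0, -1.0, -0.5]
width: 0.701
```

>>> jog_arm(
  series=[
    [0, 0, -0.44, 0.203, 0.076, 0.01, 70],
    [0, 0, -0.44, 0.203, 0.076, 0.01, 70],
    [0, 0, -0.44, 0.203, 0.076, 0.01, 70],
    [0, 0, -0.44, 0.203, 0.076, 0.01, 70],
    [0, 0, -0.44, 0.203, 0.076, 0.01, 70],
  ],
)

```text
time_s: 1.6
tool_pos: [611.7, 12.6, 199.1]
eef_rot: [-3.141, -0.001, 1.762]
ft_force: [-0.2, -0.1, 0.3]
width: 0.701
```

>>> jog_arm(
  series=[
    [0, 0, 0, 0, 0, 0.06, 70],
    [0, 0, 0, 0, 0, 0.06, 70],
    [0, 0, 0, 0, 0, 0.112, 70],
    [0, 0, 0, 0, 0, 0.112, 70],
    [0, 0, 0, 0, 0, 0.112, 70],
  ],
)

```text
time_s: 2.1
tool_pos: [608.7, 8.2, 88.0]
eef_rot: [-3.138, -0.001, 1.757]
ft_force: [-0.1, 0.9, 0.2]
width: 0.702
```

>>> jog_arm(
  series=[
    [0, 0, 0, 0, 0.025, 0, 47],
    [0, 0, 0, 0, 0.05, 0, 47],
    [0, 0, 0, 0, 0.07, 0, 47],
    [0, 0, 0, 0, 0.08, 0, 47],
    [0, 0, 0, 0, 0.08, 0, 47],
  ],
)

```text
time_s: 2.6
tool_pos: [692.0, 23.1, 91.7]
eef_rot: [3.136, 0.001, 1.758]
ft_force: [-0.5, -0.4, -0.0]
width: 0.468
```

```bash
python3 - <<'E'
from h import *
im=snap("side","l1",(245,110,345,200),6)
E
```

```text
(no output)
```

View pics/l1.png

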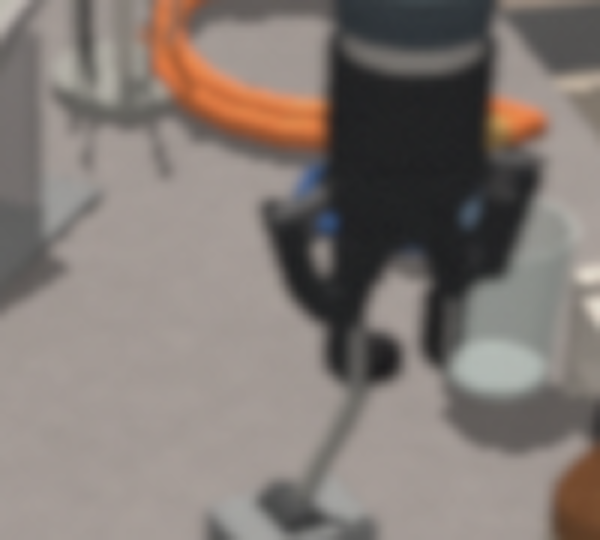

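>>> jog_arm(
  series=[
    [0, 0, 0, 0, 0.004, 0, 47],
    [0, 0, 0, 0, 0.008, 0, 47],
    [0, 0, 0, 0, 0.008, 0, 47],
  ],
)

```text
time_s: 2.95
tool_pos: [693.9, 24.0, 88.8]
eef_rot: [-3.136, 0.001, 1.757]
ft_force: [-7.5, -2.8, 5.9]
width: 0.468
```

>>> jog_arm(
  series=[
    [0, 0, 0, 0, 0.003, 0, 47],
    [0, 0, 0, 0, 0.005, 0, 47],
    [0, 0, 0, 0, 0.005, 0, 47],
  ],
)

```text
time_s: 3.25
tool_pos: [694.4, 24.1, 88.5]
eef_rot: [-3.128, 0.001, 1.757]
ft_force: [-18.2, -4.8, 11.2]
width: 0.471
```

>>> jog_arm(
  series=[
    [0, 0, 0, 0, -0.022, 0, 60],
    [0, 0, 0, 0, -0.022, 0, 60],
    [0, 0, 0, 0, -0.022, -0.06, 60],
    [0, 0, 0, 0, -0.022, -0.11, 60],
    [0, 0, 0, 0, -0.022, -0.11, 60],
  ],
)

```text
time_s: 3.75
tool_pos: [684.0, 21.6, 206.4]
eef_rot: [3.129, 0.003, 1.758]
ft_force: [0.9, 0.4, 0.2]
width: 0.597
```

```bash
cat >> h.py <<'E'
def blobs(im=None):
    im=manip.get_image("top")[:,:,::-1] if im is None else im
    hsv=cv2.cvtColor(np.ascontiguousarray(im),cv2.COLOR_BGR2HSV)
    m=((hsv[:,:,2]>165)&(hsv[:,:,1]<50)).astype(np.uint8)*255
    cs,_=cv2.findContours(m,cv2.RETR_EXTERNAL,cv2.CHAIN_APPROX_NONE)
    for c in cs:
        a=cv2.contourArea(c);r=cv2.minAreaRect(c)
        if not(90<a<600 and 225<r[0][0]<400 and 130<r[0][1]<300): continue
        fill=np.zeros_like(m);cv2.drawContours(fill,[cv2.convexHull(c)],-1,255,-1);fill=cv2.erode(fill,np.ones((2,2)))
        n,l,st,ce=cv2.connectedComponentsWithStats(((hsv[:,:,2]<110)&(fill>0)).astype(np.uint8))
        P=[onz("top",ce[i],40)[:2] for i in range(1,n) if st[i,4]>8]
        if len(P)==2:
            d=P[1]-P[0];print("2well",((P[0]+P[1])/2).round(1),"ang",round(np.arctan2(d[1],d[0])%np.pi,2))
        else: print("other",onz("top",r[0],40)[:2].round(1),[p.round(1) for p in P],"area",a)
E
python3 - <<'E'
from h import *
A=np.array
im=snap("top","b1");blobs(im)
s=manip.get_image("side")[:,:,::-1];cv2.imwrite("pics/s1.png",s)
D=down(3.218 if 0 else 3.22)
plan([(A([519.4,-39.7,120]),down(np.pi+.076),65),(A([519.4,-39.7,15]),down(np.pi+.076),65)])
E
```

```text
other [ 417.9 -120.8] [array([ 408.9, -114.6])] area 179.5
2well [424.5 -30. ] ang 2.98
2well [520.  -39.9] ang 0.07
t 3.9 at [682.9  21.6 202.5] [3.13 0.   1.76] w 0.6
[0.0, 0.0, -0.49, -0.01, -0.058, 0.027, 65]
[0.0, 0.0, -0.48, 0.018, -0.055, 0.027, 65]
[0.0, 0.01, -0.49, 0.042, -0.041, 0.027, 65]
[0.0, 0.0, 0.0, 0.0, 0.0, 0.105, 65]
```

>>> jog_arm(
  series=[
    [0, 0, -0.49, -0.01, -0.058, 0.027, 65],
    [0, 0, -0.49, -0.01, -0.058, 0.027, 65],
    [0, 0, -0.49, -0.01, -0.058, 0.027, 65],
    [0, 0, -0.49, -0.01, -0.058, 0.027, 65],
    [0, 0, -0.49, -0.01, -0.058, 0.027, 65],
  ],
)

```text
time_s: 4.35
tool_pos: [623.8, 1.2, 169.3]
eef_rot: [-3.139, -0.002, 2.247]
ft_force: [0.4, 0.0, -0.1]
width: 0.651
```

>>> jog_arm(
  series=[
    [0, 0, -0.48, 0.018, -0.055, 0.027, 65],
    [0, 0, -0.48, 0.018, -0.055, 0.027, 65],
    [0, 0, -0.48, 0.018, -0.055, 0.027, 65],
    [0, 0, -0.48, 0.018, -0.055, 0.027, 65],
    [0, 0, -0.48, 0.018, -0.055, 0.027, 65],
  ],
)

```text
time_s: 4.85
tool_pos: [570.3, -19.3, 143.3]
eef_rot: [-3.141, -0.001, 2.727]
ft_force: [0.5, -1.0, 0.2]
width: 0.652
```

>>> jog_arm(
  series=[
    [0, 0.01, -0.49, 0.042, -0.041, 0.027, 65],
    [0, 0.01, -0.49, 0.042, -0.041, 0.027, 65],
    [0, 0.01, -0.49, 0.042, -0.041, 0.027, 65],
    [0, 0.01, -0.49, 0.042, -0.041, 0.027, 65],
    [0, 0.01, -0.49, 0.042, -0.041, 0.027, 65],
  ],
)

```text
time_s: 5.35
tool_pos: [515.8, -40.0, 116.9]
eef_rot: [3.139, -0.01, -3.067]
ft_force: [0.3, -0.2, -0.1]
width: 0.648
```

```bash
python3 - <<'E'
from h import *
A=np.array
P=A([520,-39.8,0]);Q=down(np.pi+.074)
plan([(P+[0,0,15],Q,65)])
snap("side","g1",(210,150,300,230),6)
E
```

```text
t 5.3 at [515.8 -40.  116.9] [ 3.14 -0.01 -3.07] w 0.65
[0.0, -0.01, 0.0, -0.005, 0.0, 0.102, 65]
```

>>> jog_arm(
  series=[
    [0, -0.01, 0, -0.005, 0, 0.05, 65],
    [0, -0.01, 0, -0.005, 0, 0.08, 65],
    [0, -0.01, 0, -0.005, 0, 0.102, 65],
    [0, -0.01, 0, -0.005, 0, 0.102, 65],
    [0, -0.01, 0, -0.005, 0, 0.102, 65],
  ],
  force=40,
)

```text
time_s: 5.9
tool_pos: [519.9, -39.3, 15.4]
eef_rot: [3.139, -0.0, -3.066]
ft_force: [0.4, 0.2, 0.9]
width: 0.65
```

>>> jog_arm(
  series=[
    [0, 0, 0, 0, 0, 0, 30],
    [0, 0, 0, 0, 0, 0, 30],
    [0, 0, 0, 0, 0, 0, 30],
    [0, 0, 0, 0, 0, 0, 30],
    [0, 0, 0, 0, 0, 0, 30],
  ],
  force=40,
)

```text
time_s: 6.4
tool_pos: [521.8, -39.8, 17.0]
eef_rot: [3.14, 0.004, -3.066]
ft_force: [0.2, 0.7, 6.8]
width: 0.438
```

```bash
python3 - <<'E'
from h import *
A=np.array
s=manip.get_state();print(s["width"]*85, s["tool_pos"])
p=s["tool_pos"];Q=R.from_euler("xyz",s["eef_rot"])
h=p[2]+1  # tool height over block underside
print("h",h)
plan([(p+[0,0,195],Q,30),(lane(275,h+60),RL,30),(lane(275,h+2),RL,30)])
E
```

```text
37.241212962094146 [521.7552171  -39.80658197  17.03330981]
h 18.03330981446178
t 6.4 at [521.8 -39.8  17. ] [ 3.14  0.   -3.07] w 0.44
[0.0, 0.0, 0.0, -0.001, 0.0, -0.195, 30]
[-0.07, -0.16, -0.39, -0.025, 0.196, 0.009, 30]
[-0.07, -0.17, -0.4, -0.095, 0.17, 0.032, 30]
[0.0, 0.0, 0.0, 0.001, 0.0, 0.058, 30]
```

>>> jog_arm(
  series=[
    [0, 0, 0, 0, 0, -0.03, 30],
    [0, 0, 0, 0, 0, -0.08, 30],
    [0, 0, 0, 0, 0, -0.13, 30],
    [0, 0, 0, 0, 0, -0.195, 30],
    [0, 0, 0, 0, 0, -0.195, 30],
  ],
)

```text
time_s: 6.9
tool_pos: [522.7, -40.5, 216.7]
eef_rot: [-3.141, 0.01, -3.065]
ft_force: [1.1, 0.8, -0.8]
width: 0.432
```

>>> jog_arm(
  series=[
    [-0.02, -0.04, -0.1, -0.006, 0.05, 0.002, 30],
    [-0.04, -0.08, -0.2, -0.013, 0.1, 0.005, 30],
    [-0.06, -0.12, -0.3, -0.02, 0.15, 0.007, 30],
    [-0.07, -0.16, -0.39, -0.025, 0.196, 0.009, 30],
    [-0.07, -0.16, -0.39, -0.025, 0.196, 0.009, 30],
  ],
)

```text
time_s: 7.4
tool_pos: [528.2, 161.9, 201.8]
eef_rot: [3.1, 0.172, -2.671]
ft_force: [-0.3, 0.1, -0.7]
width: 0.437
```

>>> jog_arm(
  series=[
    [-0.02, -0.04, -0.1, -0.024, 0.043, 0.008, 30],
    [-0.04, -0.08, -0.2, -0.048, 0.085, 0.016, 30],
    [-0.055, -0.13, -0.3, -0.07, 0.13, 0.024, 30],
    [-0.07, -0.17, -0.4, -0.095, 0.17, 0.032, 30],
    [-0.07, -0.17, -0.4, -0.095, 0.17, 0.032, 30],
  ],
)

```text
time_s: 7.9
tool_pos: [540.1, 357.8, 192.7]
eef_rot: [3.138, 0.353, -2.263]
ft_force: [0.2, -0.6, -1.4]
width: 0.437
```

```bash
python3 - <<'E'
from h import *
plan([(lane(275,18+20),RL,30),(lane(275,18+2),RL,30)])
snap("top","e1",(80,160,200,250),6)
E
```

```text
t 7.9 at [540.1 357.8 192.7] [ 3.14  0.35 -2.26] w 0.44
[0.01, 0.0, 0.01, 0.001, -0.005, 0.038, 30]
[0.0, 0.0, 0.0, 0.0, 0.0, 0.018, 30]
```

View pics/e1.png

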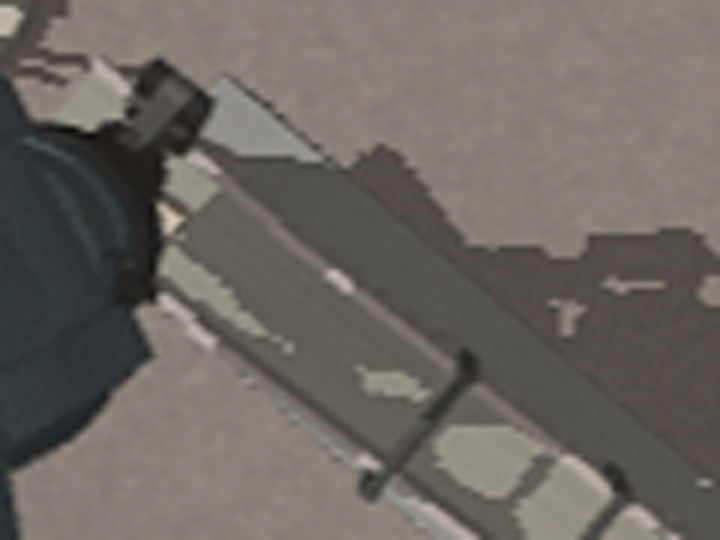

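>>> jog_arm(
  series=[
    [0.01, 0, 0.01, 0.001, -0.005, 0.02, 30],
    [0.01, 0, 0.01, 0.001, -0.005, 0.038, 30],
    [0.01, 0, 0.01, 0.001, -0.005, 0.038, 30],
  ],
)

```text
time_s: 8.25
tool_pos: [551.0, 358.3, 154.0]
eef_rot: [-3.141, 0.346, -2.282]
ft_force: [-0.3, -0.4, -0.7]
width: 0.438
```

```bash
python3 - <<'E'
from h import *
plan([(lane(275,18+2),RL,30)])
snap("side","e2",(180,75,280,165),6)
E
```

```text
t 8.2 at [551.  358.3 154. ] [-3.14  0.35 -2.28] w 0.44
[-0.01, 0.0, -0.01, -0.006, 0.003, 0.017, 30]
```

View pics/e2.png

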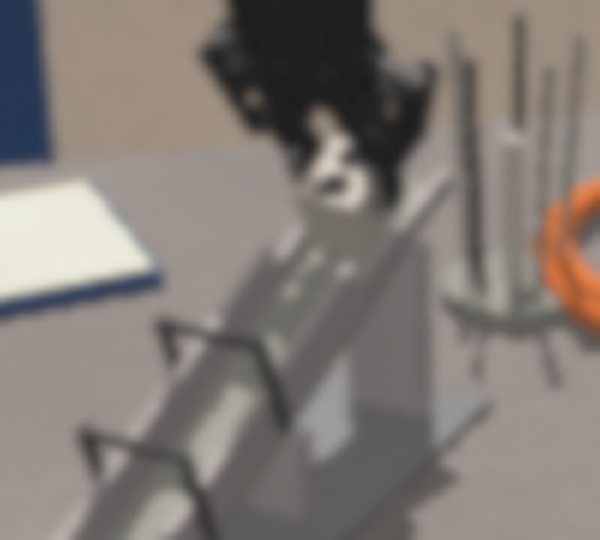

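>>> jog_arm(
  series=[
    [-0.01, 0, -0.01, -0.006, 0.003, 0.01, 30],
    [-0.01, 0, -0.01, -0.006, 0.003, 0.017, 30],
    [-0.01, 0, -0.01, -0.006, 0.003, 0.017, 30],
  ],
)

```text
time_s: 8.6
tool_pos: [559.6, 371.7, 146.9]
eef_rot: [3.141, 0.357, -2.268]
ft_force: [-6.0, -5.6, 12.8]
width: 0.437
```

```bash
python3 - <<'E'
from h import *
plan([(lane(275,18),RL,30)])
s=manip.get_state();print(RC.inv().apply(s["tool_pos"]-LT),s["ft_force"])
E
```

```text
t 8.6 at [559.6 371.7 146.9] [ 3.14  0.36 -2.27] w 0.44
[0.0, 0.01, 0.0, 0.007, 0.001, 0.007, 30]
[281.65532858  -1.26356541  24.6005996 ] [-6.03812985 -5.63703412 12.82596236]
```

>>> jog_arm(
  series=[
    [0, 0, 0, 0, 0, -0.003, 44],
    [0, 0, 0, 0, 0, -0.003, 70],
    [0, 0, 0, 0, 0, -0.003, 70],
    [0, 0, 0, 0, 0, -0.003, 70],
  ],
)

```text
time_s: 9.0
tool_pos: [557.0, 370.3, 145.6]
eef_rot: [3.138, 0.352, -2.268]
ft_force: [0.2, 0.4, 0.3]
width: 0.699
```

>>> jog_arm(
  series=[
    [0, 0, 0, 0, 0, -0.04, 70],
    [0, 0, 0, 0, 0, -0.08, 70],
    [0, 0, 0, 0, 0, -0.08, 70],
  ],
)

```text
time_s: 9.3
tool_pos: [542.2, 349.8, 227.5]
eef_rot: [-3.14, 0.361, -2.267]
ft_force: [1.3, 0.6, 1.5]
width: 0.694
```

```bash
python3 - <<'E'
from h import *
snap("side","e3",(160,75,280,165),6)
blobs(snap("top","e3t"))
E
```

```text
other [ 417.8 -121.3] [array([ 408.3, -114.3])] area 170.0
2well [469.7 -41.9] ang 3.03
2well [ 623.  -125.2] ang 0.42
2well [ 632.5 -224.8] ang 2.66
```

View pics/e3.png

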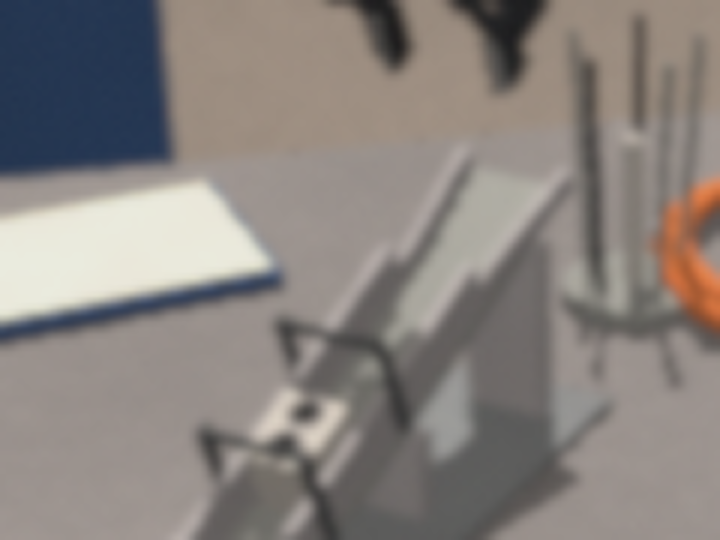

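```bash
python3 - <<'E'
from h import *
A=np.array;P=A([623,-125.3,0]);Q=down(np.pi+.42)
plan([(P+[0,0,200],Q,65),(P+[0,0,15],Q,65)])
E
```

```text
t 9.4 at [540.3 349.3 222.3] [ 3.14  0.35 -2.27] w 0.7
[0.03, 0.12, 0.15, 0.1, -0.123, -0.029, 65]
[0.03, 0.11, 0.15, 0.083, -0.137, -0.014, 65]
[0.02, 0.12, 0.15, 0.062, -0.148, -0.003, 65]
[0.0, 0.0, 0.0, 0.0, 0.0, 0.185, 65]
```

>>> jog_arm(
  series=[
    [0.03, 0.12, 0.15, 0.1, -0.123, -0.029, 65],
    [0.03, 0.12, 0.15, 0.1, -0.123, -0.029, 65],
    [0.03, 0.12, 0.15, 0.1, -0.123, -0.029, 65],
    [0.03, 0.12, 0.15, 0.1, -0.123, -0.029, 65],
    [0.03, 0.12, 0.15, 0.1, -0.123, -0.029, 65],
  ],
)

```text
time_s: 9.9
tool_pos: [566.8, 188.8, 211.4]
eef_rot: [3.122, 0.227, -2.427]
ft_force: [0.5, -0.2, -0.6]
width: 0.65
```

>>> jog_arm(
  series=[
    [0.03, 0.11, 0.15, 0.083, -0.137, -0.014, 65],
    [0.03, 0.11, 0.15, 0.083, -0.137, -0.014, 65],
    [0.03, 0.11, 0.15, 0.083, -0.137, -0.014, 65],
    [0.03, 0.11, 0.15, 0.083, -0.137, -0.014, 65],
    [0.03, 0.11, 0.15, 0.083, -0.137, -0.014, 65],
  ],
)

```text
time_s: 10.4
tool_pos: [594.6, 32.2, 204.7]
eef_rot: [3.126, 0.117, -2.575]
ft_force: [-0.4, -0.0, -0.1]
width: 0.653
```

>>> jog_arm(
  series=[
    [0.02, 0.12, 0.15, 0.062, -0.148, -0.003, 65],
    [0.02, 0.12, 0.15, 0.062, -0.148, -0.003, 65],
    [0.02, 0.12, 0.15, 0.062, -0.148, -0.003, 65],
    [0.02, 0.12, 0.15, 0.062, -0.148, -0.003, 65],
    [0.02, 0.12, 0.15, 0.062, -0.148, -0.003, 65],
  ],
)

```text
time_s: 10.9
tool_pos: [622.5, -124.9, 198.7]
eef_rot: [3.138, -0.004, -2.723]
ft_force: [0.4, -0.4, -0.1]
width: 0.651
```

```bash
python3 - <<'E'
from h import *
A=np.array;P=A([623,-125.3,0]);Q=down(np.pi+.42)
snap("side","e4",(160,75,280,185),5)
snap("top","e4t",(60,150,220,280),5)
plan([(P+[0,0,15],Q,65)])
E
```

```text
t 11.0 at [ 622.1 -123.1  199.3] [ 3.14 -0.   -2.72] w 0.65
[0.0, 0.0, 0.0, -0.001, -0.003, 0.184, 65]
```

View pics/e4t.png

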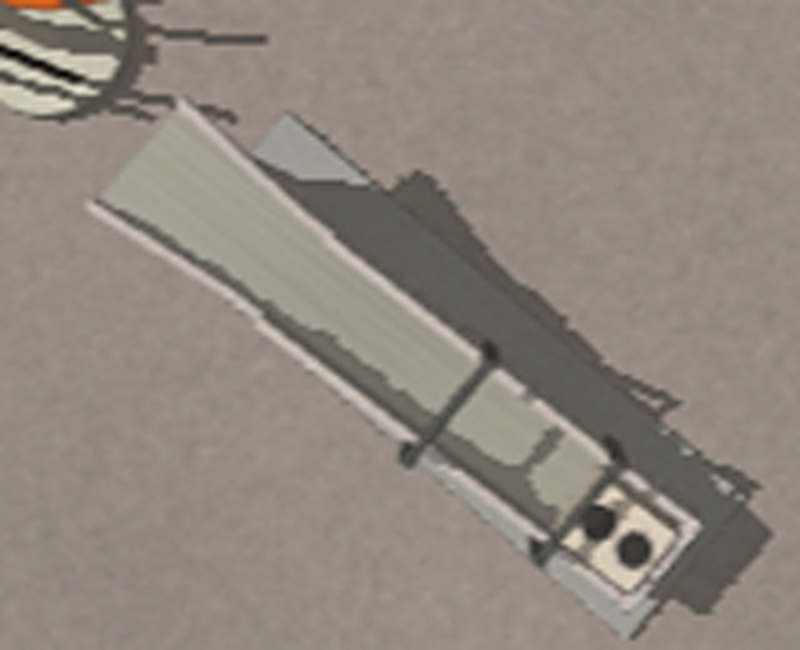

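>>> jog_arm(
  series=[
    [0, 0, 0, -0.001, -0.003, 0.05, 65],
    [0, 0, 0, -0.001, -0.003, 0.1, 65],
    [0, 0, 0, -0.001, -0.003, 0.15, 65],
    [0, 0, 0, -0.001, -0.003, 0.184, 65],
    [0, 0, 0, -0.001, -0.003, 0.184, 65],
  ],
)

```text
time_s: 11.5
tool_pos: [618.1, -123.5, 10.1]
eef_rot: [3.131, -0.012, -2.72]
ft_force: [-0.7, 0.4, 0.5]
width: 0.654
```

>>> jog_arm(
  series=[
    [0, 0, 0, 0, 0, 0, 30],
    [0, 0, 0, 0, 0, 0, 30],
    [0, 0, 0, 0, 0, 0, 30],
    [0, 0, 0, 0, 0, 0, 30],
    [0, 0, 0, 0, 0, 0, 30],
  ],
  force=40,
)

```text
time_s: 12.0
tool_pos: [625.0, -128.4, 17.3]
eef_rot: [3.141, -0.001, -2.723]
ft_force: [-0.6, 1.7, 5.5]
width: 0.43
```

```bash
python3 - <<'E'
from h import *
A=np.array
s=manip.get_state()
p=s["tool_pos"];Q=R.from_euler("xyz",s["eef_rot"]);h=p[2]
w=[np.array(q)/5+[60,150] for q in((600,521),(634,549))]
e=RC.apply([24,0,40])+LT
P=[onz("top",q,e[2]+d) for q,d in zip(w,(4,-4))];print("queued block in channel",RC.inv().apply((P[0]+P[1])/2-LT))
plan([(p+[0,0,190],Q,30),(lane(272,h+60),RL,30),(lane(272,h+8),RL,30)])
E
```

```text
queued block in channel [20.72015323  4.01410178 41.1937666 ]
t 12.0 at [ 625.  -128.4   17.3] [ 3.14 -0.   -2.72] w 0.43
[0.0, 0.0, 0.0, 0.0, 0.0, -0.19, 30]
[-0.03, -0.11, -0.15, -0.039, 0.158, 0.005, 30]
[-0.02, -0.12, -0.15, -0.062, 0.149, 0.015, 30]
[-0.03, -0.11, -0.15, -0.081, 0.139, 0.026, 30]
[0.0, 0.0, 0.0, 0.0, 0.0, 0.052, 30]
```

>>> jog_arm(
  series=[
    [0, 0, 0, 0, 0, -0.03, 30],
    [0, 0, 0, 0, 0, -0.08, 30],
    [0, 0, 0, 0, 0, -0.13, 30],
    [0, 0, 0, 0, 0, -0.19, 30],
    [0, 0, 0, 0, 0, -0.19, 30],
  ],
)

```text
time_s: 12.5
tool_pos: [627.8, -129.3, 213.3]
eef_rot: [-3.136, 0.005, -2.723]
ft_force: [1.0, -0.3, -0.2]
width: 0.436
```

>>> jog_arm(
  series=[
    [-0.01, -0.03, -0.04, -0.01, 0.04, 0.001, 30],
    [-0.015, -0.055, -0.075, -0.02, 0.08, 0.003, 30],
    [-0.025, -0.09, -0.11, -0.03, 0.12, 0.004, 30],
    [-0.03, -0.11, -0.15, -0.039, 0.158, 0.005, 30],
    [-0.03, -0.11, -0.15, -0.039, 0.158, 0.005, 30],
  ],
)

```text
time_s: 13.0
tool_pos: [593.5, 36.0, 200.2]
eef_rot: [3.114, 0.108, -2.57]
ft_force: [0.3, -0.6, -0.5]
width: 0.433
```

>>> jog_arm(
  series=[
    [-0.005, -0.03, -0.04, -0.015, 0.037, 0.004, 30],
    [-0.01, -0.06, -0.075, -0.03, 0.075, 0.007, 30],
    [-0.015, -0.09, -0.11, -0.045, 0.11, 0.011, 30],
    [-0.02, -0.12, -0.15, -0.062, 0.149, 0.015, 30],
    [-0.02, -0.12, -0.15, -0.062, 0.149, 0.015, 30],
  ],
)

```text
time_s: 13.5
tool_pos: [566.6, 195.0, 195.4]
eef_rot: [3.121, 0.232, -2.42]
ft_force: [0.0, -1.0, -0.5]
width: 0.44
```

>>> jog_arm(
  series=[
    [-0.01, -0.03, -0.04, -0.02, 0.035, 0.006, 30],
    [-0.015, -0.055, -0.075, -0.04, 0.07, 0.013, 30],
    [-0.02, -0.08, -0.11, -0.06, 0.1, 0.02, 30],
    [-0.03, -0.11, -0.15, -0.081, 0.139, 0.026, 30],
    [-0.03, -0.11, -0.15, -0.081, 0.139, 0.026, 30],
  ],
)

```text
time_s: 14.0
tool_pos: [539.1, 355.0, 191.3]
eef_rot: [3.135, 0.344, -2.266]
ft_force: [0.3, -1.7, -0.9]
width: 0.434
```

```bash
python3 - <<'E'
from h import *
print(manip.get_state()["width"])
plan([(lane(272,17+30,1),RL,30),(lane(272,17+8,1),RL,30)])
blobs()
E
```

```text
0.43403725128484255
t 14.0 at [539.1 355.  191.3] [ 3.14  0.34 -2.27] w 0.43
[0.01, -0.01, 0.0, 0.0, -0.003, 0.028, 30]
[0.0, 0.01, 0.0, 0.0, 0.0, 0.022, 30]
other [ 418.1 -120.9] [array([ 408.3, -114.3])] area 118.0
2well [469.7 -41.9] ang 3.03
2well [ 632.5 -224.8] ang 2.66
```

>>> jog_arm(
  series=[
    [0.01, 0, 0, 0, -0.003, 0.02, 30],
    [0.01, 0, 0, 0, -0.003, 0.035, 30],
    [0.01, 0, 0, 0, -0.003, 0.048, 30],
    [0.01, 0, 0, 0, -0.003, 0.048, 30],
    [0.01, 0, 0, 0, -0.003, 0.048, 30],
  ],
)

```text
time_s: 14.55
tool_pos: [553.3, 362.0, 146.5]
eef_rot: [-3.137, 0.343, -2.271]
ft_force: [0.7, 0.4, -0.6]
width: 0.436
```

```bash
python3 - <<'E'
from h import *
s=manip.get_state();print(RC.inv().apply(s["tool_pos"]-LT),s["ft_force"])
E
```

```text
[270.63688825  -2.68605398  28.08367154] [ 0.71425329  0.37162906 -0.60799101]
```

>>> jog_arm(
  series=[
    [0, 0, 0, 0, 0.003, 0.003, 30],
    [0, 0, 0, 0, 0.003, 0.003, 30],
    [0, 0, 0, 0, 0.003, 0.003, 70],
    [0, 0, 0, 0, 0.003, 0.003, 70],
    [0, 0, 0, 0, 0.003, 0.003, 70],
  ],
)

```text
time_s: 15.05
tool_pos: [551.2, 365.7, 143.9]
eef_rot: [-3.137, 0.344, -2.27]
ft_force: [0.5, -0.2, 0.1]
width: 0.697
```

>>> jog_arm(
  series=[
    [0, 0, 0, 0, 0, -0.04, 70],
    [0, 0, 0, 0, 0, -0.08, 70],
    [0, 0, 0, 0, 0, -0.08, 70],
  ],
)

```text
time_s: 15.35
tool_pos: [536.4, 346.1, 226.0]
eef_rot: [-3.132, 0.353, -2.269]
ft_force: [1.0, 0.7, 1.1]
width: 0.703
```

```bash
python3 - <<'E'
from h import *
A=np.array;P=A([632.6,-224.8,0]);Q=down(2.66)
plan([(P+[0,0,200],Q,65)])
E
```

```text
t 15.3 at [536.4 346.1 226. ] [-3.13  0.35 -2.27] w 0.7
[0.08, 0.1, 0.45, 0.12, -0.147, -0.034, 65]
[0.08, 0.1, 0.44, 0.046, -0.187, -0.011, 65]
[0.07, 0.11, 0.45, -0.038, -0.19, 0.004, 65]
```

>>> jog_arm(
  series=[
    [0.08, 0.1, 0.45, 0.12, -0.147, -0.034, 65],
    [0.08, 0.1, 0.45, 0.12, -0.147, -0.034, 65],
    [0.08, 0.1, 0.45, 0.12, -0.147, -0.034, 65],
    [0.08, 0.1, 0.45, 0.12, -0.147, -0.034, 65],
    [0.08, 0.1, 0.45, 0.12, -0.147, -0.034, 65],
  ],
)

```text
time_s: 15.85
tool_pos: [566.9, 150.9, 210.7]
eef_rot: [3.094, 0.231, -2.743]
ft_force: [0.3, 0.6, -0.3]
width: 0.649
```

>>> jog_arm(
  series=[
    [0.08, 0.1, 0.44, 0.046, -0.187, -0.011, 65],
    [0.08, 0.1, 0.44, 0.046, -0.187, -0.011, 65],
    [0.08, 0.1, 0.44, 0.046, -0.187, -0.011, 65],
    [0.08, 0.1, 0.44, 0.046, -0.187, -0.011, 65],
    [0.08, 0.1, 0.44, 0.046, -0.187, -0.011, 65],
  ],
)

```text
time_s: 16.35
tool_pos: [599.2, -38.9, 201.7]
eef_rot: [3.1, 0.11, 3.1]
ft_force: [1.0, 1.4, -0.3]
width: 0.653
```

>>> jog_arm(
  series=[
    [0.07, 0.11, 0.45, -0.038, -0.19, 0.004, 65],
    [0.07, 0.11, 0.45, -0.038, -0.19, 0.004, 65],
    [0.07, 0.11, 0.45, -0.038, -0.19, 0.004, 65],
    [0.07, 0.11, 0.45, -0.038, -0.19, 0.004, 65],
    [0.07, 0.11, 0.45, -0.038, -0.19, 0.004, 65],
  ],
)

```text
time_s: 16.85
tool_pos: [630.9, -229.8, 192.5]
eef_rot: [-3.135, -0.011, 2.652]
ft_force: [-0.4, 1.0, -0.0]
width: 0.655
```

```bash
python3 - <<'E'
from h import *
A=np.array;P=A([632.6,-224.8,0]);Q=down(2.66)
snap("side","e5",(160,75,280,185),5)
blobs(snap("top","e5t",(60,150,220,280),5))
plan([(P+[0,0,15],Q,65)])
E
```

```text
t 16.9 at [ 630.4 -225.3  193.6] [-3.14 -0.01  2.66] w 0.65
[0.0, -0.01, 0.0, -0.004, 0.002, 0.179, 65]
```

View pics/e5t.png

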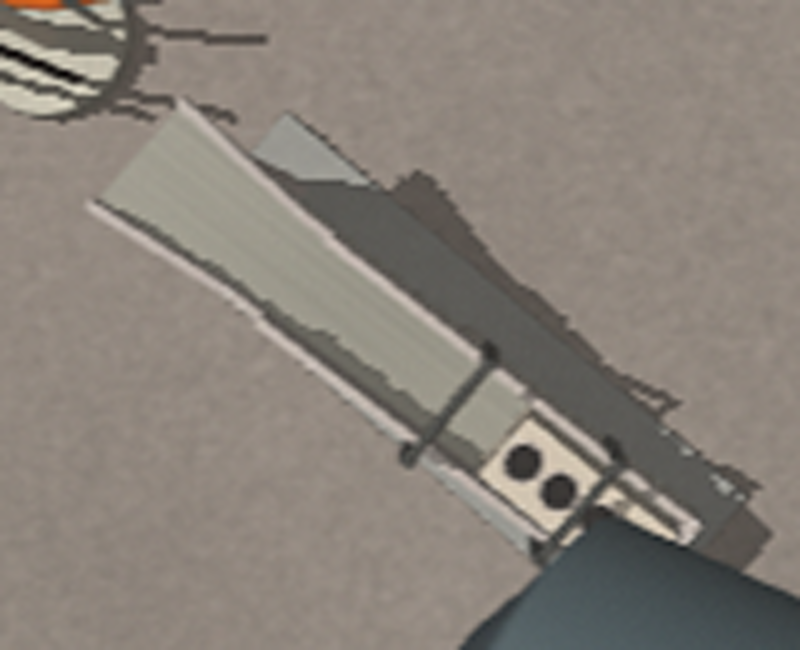

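>>> jog_arm(
  series=[
    [0, -0.01, 0, -0.004, 0.002, 0.05, 65],
    [0, -0.01, 0, -0.004, 0.002, 0.1, 65],
    [0, -0.01, 0, -0.004, 0.002, 0.145, 65],
    [0, -0.01, 0, -0.004, 0.002, 0.179, 65],
    [0, -0.01, 0, -0.004, 0.002, 0.179, 65],
  ],
)

```text
time_s: 17.45
tool_pos: [627.6, -220.8, 10.0]
eef_rot: [-3.136, -0.013, 2.66]
ft_force: [-1.0, 0.6, -0.2]
width: 0.651
```

>>> jog_arm(
  series=[
    [0, 0, 0, 0, 0, 0, 30],
    [0, 0, 0, 0, 0, 0, 30],
    [0, 0, 0, 0, 0, 0, 30],
    [0, 0, 0, 0, 0, 0, 30],
    [0, 0, 0, 0, 0, 0, 30],
  ],
  force=40,
)

```text
time_s: 17.95
tool_pos: [633.9, -226.1, 17.5]
eef_rot: [-3.137, 0.002, 2.657]
ft_force: [-0.6, -0.0, 4.9]
width: 0.437
```

```bash
python3 - <<'E'
from h import *
s=manip.get_state()
p=s["tool_pos"];Q=R.from_euler("xyz",s["eef_rot"]);h=p[2]
plan([(p+[0,0,190],Q,30),(lane(275,h+50,2),RL,30)])
E
```

```text
t 17.9 at [ 633.9 -226.1   17.5] [-3.14  0.    2.66] w 0.44
[0.0, 0.0, 0.0, 0.0, -0.001, -0.19, 30]
[-0.08, -0.1, -0.45, 0.117, 0.158, 0.007, 30]
[-0.08, -0.1, -0.45, 0.038, 0.193, 0.013, 30]
[-0.08, -0.1, -0.44, -0.048, 0.189, 0.029, 30]
```

>>> jog_arm(
  series=[
    [0, 0, 0, 0, 0, -0.03, 30],
    [0, 0, 0, 0, 0, -0.08, 30],
    [0, 0, 0, 0, 0, -0.13, 30],
    [0, 0, 0, 0, 0, -0.19, 30],
    [0, 0, 0, 0, 0, -0.19, 30],
  ],
)

```text
time_s: 18.45
tool_pos: [636.2, -226.4, 213.8]
eef_rot: [-3.137, 0.011, 2.657]
ft_force: [1.8, -0.1, -0.7]
width: 0.433
```

>>> jog_arm(
  series=[
    [-0.02, -0.025, -0.11, 0.029, 0.04, 0.002, 30],
    [-0.04, -0.05, -0.22, 0.058, 0.08, 0.004, 30],
    [-0.06, -0.075, -0.33, 0.087, 0.12, 0.006, 30],
    [-0.08, -0.1, -0.45, 0.117, 0.158, 0.007, 30],
    [-0.08, -0.1, -0.45, 0.117, 0.158, 0.007, 30],
  ],
)

```text
time_s: 18.95
tool_pos: [599.2, -25.1, 196.5]
eef_rot: [3.088, 0.107, 3.112]
ft_force: [-0.7, -0.6, -1.8]
width: 0.436
```

>>> jog_arm(
  series=[
    [-0.02, -0.025, -0.11, 0.01, 0.048, 0.003, 30],
    [-0.04, -0.05, -0.22, 0.019, 0.096, 0.006, 30],
    [-0.06, -0.075, -0.33, 0.028, 0.145, 0.01, 30],
    [-0.08, -0.1, -0.45, 0.038, 0.193, 0.013, 30],
    [-0.08, -0.1, -0.45, 0.038, 0.193, 0.013, 30],
  ],
)

```text
time_s: 19.45
tool_pos: [570.2, 168.1, 189.6]
eef_rot: [3.086, 0.235, -2.721]
ft_force: [-0.9, -1.1, -1.9]
width: 0.431
```

>>> jog_arm(
  series=[
    [-0.02, -0.025, -0.11, -0.012, 0.047, 0.007, 30],
    [-0.04, -0.05, -0.22, -0.024, 0.095, 0.014, 30],
    [-0.06, -0.075, -0.33, -0.036, 0.142, 0.021, 30],
    [-0.08, -0.1, -0.44, -0.048, 0.189, 0.029, 30],
    [-0.08, -0.1, -0.44, -0.048, 0.189, 0.029, 30],
  ],
)

```text
time_s: 19.95
tool_pos: [541.7, 362.1, 182.5]
eef_rot: [3.14, 0.351, -2.266]
ft_force: [0.7, -1.0, -0.6]
width: 0.433
```

```bash
python3 - <<'E'
from h import *
print(manip.get_state()["width"])
plan([(lane(274,26,2),RL,30)])
blobs()
E
```

```text
0.4333946483895297
t 19.9 at [541.7 362.1 182.5] [ 3.14  0.35 -2.27] w 0.43
[0.0, 0.0, 0.0, 0.002, -0.004, 0.038, 30]
other [ 417.8 -121.3] [array([ 408.3, -114.3])] area 117.0
2well [469.7 -41.9] ang 3.03
```

>>> jog_arm(
  series=[
    [0, 0, 0, 0.002, -0.002, 0.02, 30],
    [0, 0, 0, 0.002, -0.002, 0.03, 30],
    [0, 0, 0, 0.002, -0.002, 0.038, 30],
    [0, 0, 0, 0.002, -0.002, 0.038, 30],
    [0, 0, 0, 0.002, -0.002, 0.038, 30],
  ],
)

```text
time_s: 20.5
tool_pos: [552.0, 365.5, 147.1]
eef_rot: [3.141, 0.35, -2.272]
ft_force: [0.3, 0.2, -0.8]
width: 0.436
```

```bash
python3 - <<'E'
from h import *
s=manip.get_state();print(RC.inv().apply(s["tool_pos"]-LT),s["ft_force"])
E
```

```text
[272.61398648   0.554487    28.08446069] [ 0.2692102   0.1840294  -0.75266804]
```

>>> jog_arm(
  series=[
    [0, 0, 0, 0, 0.001, 0.003, 30],
    [0, 0, 0, 0, 0.001, 0.003, 30],
    [0, 0, 0, 0, 0.001, 0.003, 70],
    [0, 0, 0, 0, 0.001, 0.003, 70],
    [0, 0, 0, 0, 0.001, 0.003, 70],
  ],
)

```text
time_s: 21.0
tool_pos: [551.5, 367.7, 144.2]
eef_rot: [3.141, 0.35, -2.27]
ft_force: [0.4, -0.1, -0.2]
width: 0.702
```

>>> jog_arm(
  series=[
    [0, 0, 0, 0, 0, -0.04, 70],
    [0, 0, 0, 0, 0, -0.08, 70],
    [0, 0, 0, 0, 0, -0.08, 70],
  ],
)

```text
time_s: 21.3
tool_pos: [536.6, 347.4, 226.1]
eef_rot: [-3.137, 0.359, -2.269]
ft_force: [0.5, 0.8, 0.8]
width: 0.7
```

```bash
python3 - <<'E'
from h import *
A=np.array;P=A([408.4,-115.5,0]);Q=down(2.584)
plan([(A([530,100,200]),down(-2.93),65),(P+[0,0,130],Q,65)])
E
```

```text
t 21.3 at [536.6 347.4 226.1] [-3.14  0.36 -2.27] w 0.7
[0.06, 0.17, 0.33, 0.095, -0.077, -0.021, 65]
[0.06, 0.18, 0.32, 0.067, -0.105, -0.002, 65]
[0.0, 0.0, 0.39, 0.082, -0.092, 0.035, 65]
[0.0, 0.0, 0.38, 0.041, -0.117, 0.036, 65]
```

>>> jog_arm(
  series=[
    [0.06, 0.17, 0.33, 0.095, -0.077, -0.021, 65],
    [0.06, 0.17, 0.33, 0.095, -0.077, -0.021, 65],
    [0.06, 0.17, 0.33, 0.095, -0.077, -0.021, 65],
    [0.06, 0.17, 0.33, 0.095, -0.077, -0.021, 65],
  ],
)

```text
time_s: 21.7
tool_pos: [531.0, 221.1, 205.6]
eef_rot: [3.113, 0.172, -2.613]
ft_force: [0.4, 0.2, 0.3]
width: 0.649
```

>>> jog_arm(
  series=[
    [0.06, 0.18, 0.32, 0.067, -0.105, -0.002, 65],
    [0.06, 0.18, 0.32, 0.067, -0.105, -0.002, 65],
    [0.06, 0.18, 0.32, 0.067, -0.105, -0.002, 65],
    [0.06, 0.18, 0.32, 0.067, -0.105, -0.002, 65],
  ],
)

```text
time_s: 22.1
tool_pos: [527.9, 97.9, 192.8]
eef_rot: [-3.136, -0.012, -2.93]
ft_force: [-0.4, 1.3, 1.3]
width: 0.65
```

>>> jog_arm(
  series=[
    [0, 0, 0.39, 0.082, -0.092, 0.035, 65],
    [0, 0, 0.39, 0.082, -0.092, 0.035, 65],
    [0, 0, 0.39, 0.082, -0.092, 0.035, 65],
    [0, 0, 0.39, 0.082, -0.092, 0.035, 65],
  ],
)

```text
time_s: 22.5
tool_pos: [463.8, -8.8, 159.2]
eef_rot: [-3.132, -0.01, 2.963]
ft_force: [-1.6, 0.6, -0.5]
width: 0.648
```

>>> jog_arm(
  series=[
    [0, 0, 0.38, 0.041, -0.117, 0.036, 65],
    [0, 0, 0.38, 0.041, -0.117, 0.036, 65],
    [0, 0, 0.38, 0.041, -0.117, 0.036, 65],
    [0, 0, 0.38, 0.041, -0.117, 0.036, 65],
  ],
)

```text
time_s: 22.9
tool_pos: [404.2, -117.0, 125.2]
eef_rot: [-3.13, -0.004, 2.584]
ft_force: [0.2, -0.5, -0.4]
width: 0.651
```

```bash
python3 - <<'E'
from h import *
A=np.array;P=A([408.4,-115.5,0]);Q=down(2.584)
snap("side","e6",(190,130,300,230),5)
plan([(P+[0,0,16],Q,65)])
E
```

```text
t 22.9 at [ 405.4 -116.1  125.8] [-3.13 -0.    2.59] w 0.65
[-0.01, 0.0, 0.0, -0.003, 0.003, 0.11, 65]
```

View pics/e6.png

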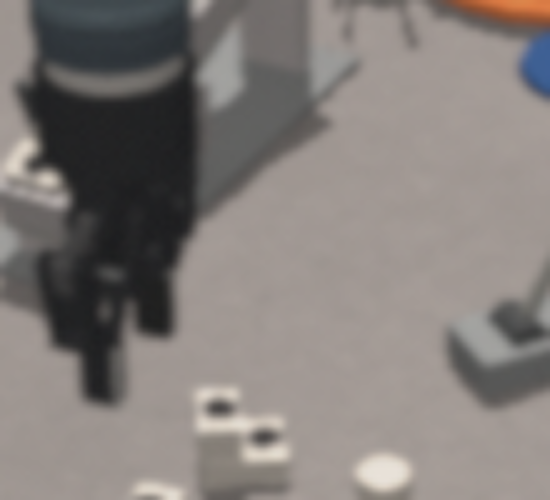

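>>> jog_arm(
  series=[
    [-0.01, 0, 0, -0.003, 0.003, 0.05, 65],
    [-0.01, 0, 0, -0.003, 0.003, 0.085, 65],
    [-0.01, 0, 0, -0.003, 0.003, 0.11, 65],
    [-0.01, 0, 0, -0.003, 0.003, 0.11, 65],
    [-0.01, 0, 0, -0.003, 0.003, 0.11, 65],
  ],
)

```text
time_s: 23.45
tool_pos: [409.3, -115.4, 16.5]
eef_rot: [-3.14, -0.003, 2.589]
ft_force: [-1.0, 0.9, -0.2]
width: 0.646
```

>>> jog_arm(
  series=[
    [0, 0, 0, 0, 0, 0, 30],
    [0, 0, 0, 0, 0, 0, 30],
    [0, 0, 0, 0, 0, 0, 30],
    [0, 0, 0, 0, 0, 0, 30],
    [0, 0, 0, 0, 0, 0, 30],
  ],
  force=40,
)

```text
time_s: 23.95
tool_pos: [410.5, -116.9, 17.8]
eef_rot: [-3.141, 0.001, 2.586]
ft_force: [0.4, 1.8, 6.6]
width: 0.44
```

```bash
python3 - <<'E'
from h import *
A=np.array
s=manip.get_state()
p=s["tool_pos"];Q=R.from_euler("xyz",s["eef_rot"])
T=A([481,-380,0]);ux=A([np.cos(-.14),np.sin(-.14),0])
D=down(3.0)
plan([(p+[0,0,140],Q,30),(T-ux*28+[0,0,155],D,30),(T-ux*28+[0,0,42],D,30)])
E
```

```text
t 23.9 at [ 410.5 -116.9   17.8] [-3.14  0.    2.59] w 0.44
[0.0, 0.0, 0.0, 0.0, 0.0, -0.14, 30]
[0.0, 0.0, -0.21, -0.087, -0.099, 0.001, 30]
[0.0, 0.0, -0.2, -0.064, -0.114, 0.002, 30]
[0.0, 0.0, 0.0, 0.0, 0.0, 0.113, 30]
```

>>> jog_arm(
  series=[
    [0, 0, 0, 0, 0, -0.04, 30],
    [0, 0, 0, 0, 0, -0.09, 30],
    [0, 0, 0, 0, 0, -0.14, 30],
    [0, 0, 0, 0, 0, -0.14, 30],
  ],
)

```text
time_s: 24.35
tool_pos: [413.6, -118.7, 163.3]
eef_rot: [-3.141, 0.01, 2.585]
ft_force: [0.7, -1.6, -0.4]
width: 0.435
```

>>> jog_arm(
  series=[
    [0, 0, -0.07, -0.029, -0.033, 0, 30],
    [0, 0, -0.14, -0.058, -0.066, 0.001, 30],
    [0, 0, -0.21, -0.087, -0.099, 0.001, 30],
    [0, 0, -0.21, -0.087, -0.099, 0.001, 30],
  ],
)

```text
time_s: 24.75
tool_pos: [432.0, -251.9, 155.3]
eef_rot: [-3.137, 0.0, 2.791]
ft_force: [0.7, 1.7, -0.9]
width: 0.437
```

>>> jog_arm(
  series=[
    [0, 0, -0.07, -0.021, -0.038, 0, 30],
    [0, 0, -0.14, -0.043, -0.076, 0.001, 30],
    [0, 0, -0.2, -0.064, -0.114, 0.002, 30],
    [0, 0, -0.2, -0.064, -0.114, 0.002, 30],
  ],
)

```text
time_s: 25.15
tool_pos: [452.5, -380.4, 152.2]
eef_rot: [-3.138, -0.003, 2.991]
ft_force: [-0.3, 1.6, -0.7]
width: 0.436
```

>>> jog_arm(
  series=[
    [0, 0, 0, 0, 0, 0.04, 30],
    [0, 0, 0, 0, 0, 0.08, 30],
    [0, 0, 0, 0, 0, 0.113, 30],
    [0, 0, 0, 0, 0, 0.113, 30],
    [0, 0, 0, 0, 0, 0.113, 30],
  ],
)

```text
time_s: 25.65
tool_pos: [450.9, -374.4, 39.9]
eef_rot: [3.141, -0.006, 2.995]
ft_force: [0.4, 0.2, -0.2]
width: 0.434
```

>>> jog_arm(
  series=[
    [0, 0, 0, 0, 0, 0, 65],
    [0, 0, 0, 0, 0, 0, 65],
    [0, 0, 0, 0, 0, 0, 65],
    [0, 0, 0, 0, 0, -0.05, 65],
    [0, 0, 0, 0, 0, -0.11, 65],
  ],
)

```text
time_s: 26.15
tool_pos: [450.7, -374.5, 140.1]
eef_rot: [3.14, -0.007, 2.995]
ft_force: [0.5, -1.8, 0.2]
width: 0.648
```

```bash
python3 - <<'E'
from h import *
A=np.array
im=snap("top","t1");blobs(im)
plan([])
E
```

```text
2well [469.7 -41.9] ang 3.03
t 26.2 at [ 454.9 -378.6  150.7] [-3.13  0.01  3.  ] w 0.65
```

View pics/t1.png

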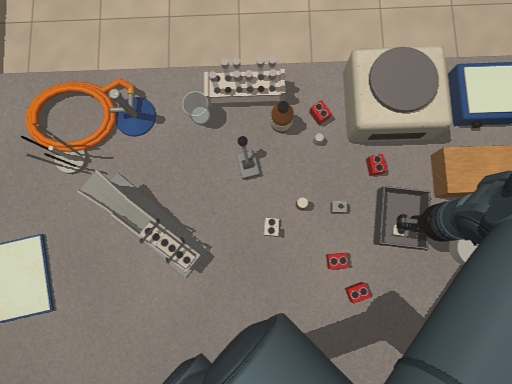

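```bash
python3 - <<'E'
from h import *
A=np.array;P=A([458,-40.7,0])
plan([(P+[0,0,130],down(3.03),65),(P+[0,0,16],down(3.03),65)])
E
```

```text
t 26.2 at [ 454.9 -378.6  150.7] [-3.13  0.01  3.  ] w 0.65
[0.0, 0.0, -0.02, 0.023, 0.167, 0.009, 65]
[-0.01, 0.01, -0.01, 0.02, 0.168, 0.009, 65]
[0.0, 0.0, 0.0, -0.001, 0.0, 0.114, 65]
```

>>> jog_arm(
  series=[
    [0, 0, -0.02, 0.023, 0.167, 0.009, 65],
    [0, 0, -0.02, 0.023, 0.167, 0.009, 65],
    [0, 0, -0.02, 0.023, 0.167, 0.009, 65],
    [0, 0, -0.02, 0.023, 0.167, 0.009, 65],
    [0, 0, -0.02, 0.023, 0.167, 0.009, 65],
  ],
)

```text
time_s: 26.7
tool_pos: [453.1, -204.3, 131.2]
eef_rot: [-3.142, -0.004, 3.019]
ft_force: [0.6, -0.3, -0.3]
width: 0.651
```

>>> jog_arm(
  series=[
    [-0.01, 0.01, -0.01, 0.02, 0.168, 0.009, 65],
    [-0.01, 0.01, -0.01, 0.02, 0.168, 0.009, 65],
    [-0.01, 0.01, -0.01, 0.02, 0.168, 0.009, 65],
    [-0.01, 0.01, -0.01, 0.02, 0.168, 0.009, 65],
    [-0.01, 0.01, -0.01, 0.02, 0.168, 0.009, 65],
  ],
)

```text
time_s: 27.2
tool_pos: [455.3, -36.6, 122.2]
eef_rot: [3.132, -0.013, 3.029]
ft_force: [0.4, -0.3, 0.4]
width: 0.648
```

```bash
python3 - <<'E'
from h import *
A=np.array;P=A([458,-40.7,0])
plan([(P+[0,0,16],down(3.03),65)])
E
```

```text
t 27.2 at [455.3 -36.6 122.2] [ 3.13 -0.01  3.03] w 0.65
[0.01, -0.01, 0.0, -0.005, -0.005, 0.106, 65]
```

>>> jog_arm(
  series=[
    [0.01, -0.01, 0, -0.004, -0.003, 0.05, 65],
    [0.01, -0.01, 0, -0.004, -0.003, 0.085, 65],
    [0.01, -0.01, 0, -0.004, -0.003, 0.106, 65],
    [0.01, -0.01, 0, -0.004, -0.003, 0.106, 65],
    [0.01, -0.01, 0, -0.004, -0.003, 0.106, 65],
  ],
)

```text
time_s: 27.7
tool_pos: [457.7, -41.5, 16.2]
eef_rot: [-3.141, -0.004, 3.023]
ft_force: [-0.2, -1.0, 0.3]
width: 0.649
```

>>> jog_arm(
  series=[
    [0, 0, 0, 0, 0, 0, 30],
    [0, 0, 0, 0, 0, 0, 30],
    [0, 0, 0, 0, 0, 0, 30],
    [0, 0, 0, 0, 0, 0, 30],
    [0, 0, 0, 0, 0, 0, 30],
  ],
  force=40,
)

```text
time_s: 28.2
tool_pos: [459.0, -41.0, 17.4]
eef_rot: [-3.14, 0.0, 3.025]
ft_force: [-0.3, -2.0, 6.9]
width: 0.441
```

```bash
python3 - <<'E'
from h import *
A=np.array
s=manip.get_state()
p=s["tool_pos"];Q=R.from_euler("xyz",s["eef_rot"])
T=A([481,-380,0]);ux=A([np.cos(-.14),np.sin(-.14),0])
D=down(3.0)
plan([(p+[0,0,140],Q,30),(T+ux*40+[0,0,155],D,30),(T+ux*40+[0,0,45],D,30)])
E
```

```text
t 28.2 at [459.  -41.   17.4] [-3.14  0.    3.03] w 0.44
[0.0, 0.0, 0.0, 0.0, 0.0, -0.14, 30]
[0.0, 0.0, 0.01, -0.051, -0.168, 0.002, 30]
[0.0, 0.0, 0.02, -0.052, -0.167, 0.001, 30]
[0.0, 0.0, 0.0, 0.0, 0.0, 0.11, 30]
```

>>> jog_arm(
  series=[
    [0, 0, 0, 0, 0, -0.04, 30],
    [0, 0, 0, 0, 0, -0.09, 30],
    [0, 0, 0, 0, 0, -0.14, 30],
    [0, 0, 0, 0, 0, -0.14, 30],
  ],
)

```text
time_s: 28.6
tool_pos: [462.5, -41.1, 163.0]
eef_rot: [-3.14, 0.009, 3.026]
ft_force: [1.1, 0.5, -0.1]
width: 0.435
```

>>> jog_arm(
  series=[
    [0, 0, 0, -0.012, -0.042, 0, 30],
    [0, 0, 0.01, -0.025, -0.084, 0.001, 30],
    [0, 0, 0.01, -0.038, -0.126, 0.001, 30],
    [0, 0, 0.01, -0.051, -0.168, 0.002, 30],
    [0, 0, 0.01, -0.051, -0.168, 0.002, 30],
  ],
)

```text
time_s: 29.1
tool_pos: [489.8, -218.0, 153.4]
eef_rot: [-3.138, -0.002, 3.01]
ft_force: [0.0, -0.4, -0.9]
width: 0.44
```

>>> jog_arm(
  series=[
    [0, 0, 0, -0.01, -0.042, 0, 30],
    [0, 0, 0.01, -0.02, -0.084, 0.001, 30],
    [0, 0, 0.01, -0.03, -0.126, 0.001, 30],
    [0, 0, 0.02, -0.038, -0.165, 0.001, 30],
    [0, 0, 0.02, -0.038, -0.165, 0.001, 30],
  ],
)

```text
time_s: 29.6
tool_pos: [505.4, -385.8, 151.6]
eef_rot: [-3.139, -0.003, 2.991]
ft_force: [0.6, -0.7, -0.2]
width: 0.435
```

>>> jog_arm(
  series=[
    [0, 0, 0, 0, 0, 0.04, 30],
    [0, 0, 0, 0, 0, 0.08, 30],
    [0, 0, 0, 0, 0, 0.11, 30],
    [0, 0, 0, 0, 0, 0.11, 30],
    [0, 0, 0, 0, 0, 0.11, 30],
  ],
)

```text
time_s: 30.1
tool_pos: [504.7, -379.9, 42.5]
eef_rot: [3.141, -0.006, 2.996]
ft_force: [0.3, -0.5, -0.8]
width: 0.437
```

>>> jog_arm(
  series=[
    [0, 0, 0, 0, 0, 0, 65],
    [0, 0, 0, 0, 0, 0, 65],
    [0, 0, 0, 0, 0, 0, 65],
    [0, 0, 0, 0, 0, -0.05, 65],
    [0, 0, 0, 0, 0, -0.11, 65],
  ],
)

```text
time_s: 30.6
tool_pos: [504.4, -380.3, 142.6]
eef_rot: [3.14, -0.007, 2.995]
ft_force: [0.4, -0.5, 0.3]
width: 0.651
```

```bash
python3 - <<'E'
from h import *
A=np.array
im=snap("top","t2",(290,120,450,270),4)
P=A([518,-225.5,0])
plan([(P+[0,0,140],down(3.14),65),(P+[0,0,15],down(3.14),65)])
E
```

```text
t 30.6 at [ 508.7 -384.1  153.8] [-3.13  0.01  3.  ] w 0.65
[-0.01, 0.01, -0.14, 0.014, 0.158, 0.013, 65]
[0.0, 0.0, 0.0, -0.001, 0.0, 0.125, 65]
```

View pics/t2.png

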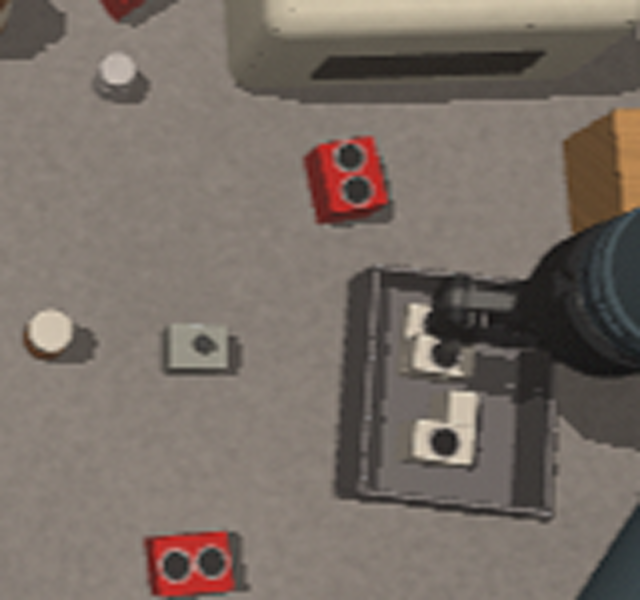

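>>> jog_arm(
  series=[
    [-0.01, 0.01, -0.09, 0.014, 0.158, 0.013, 65],
    [-0.01, 0.01, -0.09, 0.014, 0.158, 0.013, 65],
    [-0.01, 0.01, -0.09, 0.014, 0.158, 0.013, 65],
    [-0.01, 0.01, -0.09, 0.014, 0.158, 0.013, 65],
    [-0.01, 0.01, -0.09, 0.014, 0.158, 0.013, 65],
  ],
)

```text
time_s: 31.15
tool_pos: [514.9, -221.5, 130.0]
eef_rot: [3.132, -0.013, 3.088]
ft_force: [0.6, -0.5, 0.0]
width: 0.647
```

```bash
python3 - <<'E'
from h import *
A=np.array;P=A([518.5,-226,0])
plan([(P+[0,0,16],down(3.09),65)])
E
```

```text
t 31.1 at [ 514.9 -221.5  130. ] [ 3.13 -0.01  3.09] w 0.65
[0.01, -0.01, 0.0, -0.005, -0.005, 0.114, 65]
```

>>> jog_arm(
  series=[
    [0.01, -0.01, 0, -0.004, -0.003, 0.05, 65],
    [0.01, -0.01, 0, -0.004, -0.003, 0.085, 65],
    [0.01, -0.01, 0, -0.004, -0.003, 0.113, 65],
    [0.01, -0.01, 0, -0.004, -0.003, 0.113, 65],
    [0.01, -0.01, 0, -0.004, -0.003, 0.113, 65],
  ],
)

```text
time_s: 31.65
tool_pos: [517.2, -226.4, 16.8]
eef_rot: [-3.141, -0.004, 3.084]
ft_force: [0.3, -0.8, 0.0]
width: 0.651
```

>>> jog_arm(
  series=[
    [0, 0, 0, 0, 0, 0, 30],
    [0, 0, 0, 0, 0, 0, 30],
    [0, 0, 0, 0, 0, 0, 30],
    [0, 0, 0, 0, 0, 0, 30],
    [0, 0, 0, 0, 0, 0, 30],
  ],
  force=60,
)

```text
time_s: 32.15
tool_pos: [519.2, -226.6, 18.8]
eef_rot: [-3.139, 0.001, 3.085]
ft_force: [-0.7, -1.2, 6.5]
width: 0.431
```

```bash
python3 - <<'E'
from h import *
A=np.array
s=manip.get_state()
p=s["tool_pos"];Q=R.from_euler("xyz",s["eef_rot"]);h=p[2]
plan([(p+[0,0,195],Q,30),(lane(272,h+55,2),RL,30)])
E
```

```text
t 32.1 at [ 519.2 -226.6   18.8] [-3.14  0.    3.09] w 0.43
[0.0, 0.0, 0.0, 0.0, -0.001, -0.195, 30]
[-0.06, -0.11, -0.31, 0.004, 0.194, 0.007, 30]
[-0.05, -0.11, -0.3, -0.054, 0.185, 0.022, 30]
[-0.06, -0.1, -0.31, -0.103, 0.16, 0.039, 30]
```

>>> jog_arm(
  series=[
    [0, 0, 0, 0, 0, -0.03, 30],
    [0, 0, 0, 0, 0, -0.08, 30],
    [0, 0, 0, 0, 0, -0.13, 30],
    [0, 0, 0, 0, 0, -0.195, 30],
    [0, 0, 0, 0, 0, -0.195, 30],
  ],
)

```text
time_s: 32.65
tool_pos: [520.3, -226.5, 218.3]
eef_rot: [-3.137, 0.006, 3.085]
ft_force: [0.5, -1.2, -1.2]
width: 0.429
```

>>> jog_arm(
  series=[
    [-0.015, -0.027, -0.08, 0.001, 0.048, 0.002, 30],
    [-0.03, -0.055, -0.155, 0.002, 0.097, 0.004, 30],
    [-0.045, -0.08, -0.23, 0.003, 0.146, 0.005, 30],
    [-0.06, -0.11, -0.31, 0.004, 0.194, 0.007, 30],
    [-0.06, -0.11, -0.31, 0.004, 0.194, 0.007, 30],
  ],
)

```text
time_s: 33.15
tool_pos: [522.7, -26.2, 204.5]
eef_rot: [3.095, 0.114, -2.883]
ft_force: [0.0, -1.1, -2.6]
width: 0.426
```

>>> jog_arm(
  series=[
    [-0.012, -0.027, -0.075, -0.013, 0.046, 0.005, 30],
    [-0.025, -0.055, -0.15, -0.027, 0.092, 0.011, 30],
    [-0.037, -0.08, -0.22, -0.04, 0.139, 0.016, 30],
    [-0.05, -0.11, -0.3, -0.054, 0.185, 0.022, 30],
    [-0.05, -0.11, -0.3, -0.054, 0.185, 0.022, 30],
  ],
)

```text
time_s: 33.65
tool_pos: [530.6, 166.7, 196.7]
eef_rot: [3.099, 0.239, -2.584]
ft_force: [0.1, -1.8, -1.5]
width: 0.428
```

>>> jog_arm(
  series=[
    [-0.015, -0.025, -0.08, -0.026, 0.04, 0.01, 30],
    [-0.03, -0.05, -0.155, -0.052, 0.08, 0.02, 30],
    [-0.045, -0.075, -0.23, -0.077, 0.12, 0.029, 30],
    [-0.06, -0.1, -0.31, -0.103, 0.16, 0.039, 30],
    [-0.06, -0.1, -0.31, -0.103, 0.16, 0.039, 30],
  ],
)

```text
time_s: 34.15
tool_pos: [538.7, 360.4, 189.5]
eef_rot: [3.132, 0.348, -2.264]
ft_force: [0.2, -0.5, -2.5]
width: 0.427
```

```bash
python3 - <<'E'
from h import *
plan([(lane(272,28,2),RL,30)])
s=manip.get_state();print(RC.inv().apply(s["tool_pos"]-LT))
E
```

```text
t 34.1 at [538.7 360.4 189.5] [ 3.13  0.35 -2.26] w 0.43
[0.01, 0.0, 0.0, 0.003, -0.006, 0.044, 30]
[275.40492901   7.4658909   72.14953526]
```

>>> jog_arm(
  series=[
    [0.01, 0, 0, 0.003, -0.003, 0.02, 30],
    [0.01, 0, 0, 0.003, -0.003, 0.034, 30],
    [0.01, 0, 0, 0.003, -0.003, 0.043, 30],
    [0.01, 0, 0, 0.003, -0.003, 0.043, 30],
    [0.01, 0, 0, 0.003, -0.003, 0.043, 30],
  ],
)

```text
time_s: 34.65
tool_pos: [548.9, 363.3, 148.0]
eef_rot: [-3.14, 0.346, -2.271]
ft_force: [-0.8, -0.6, -1.9]
width: 0.429
```

```bash
python3 - <<'E'
from h import *
s=manip.get_state();print(RC.inv().apply(s["tool_pos"]-LT),s["ft_force"])
E
```

```text
[269.46099851   1.52556578  30.14960228] [-0.84156675 -0.58870574 -1.90468715]
```

Lower 4 mm more, release, back off, and look.

>>> jog_arm(
  series=[
    [0, 0, 0, 0, 0, 0.004, 30],
    [0, 0, 0, 0, 0, 0.004, 30],
    [0, 0, 0, 0, 0, 0.004, 70],
    [0, 0, 0, 0, 0, 0.004, 70],
    [0, 0, 0, 0, 0, 0.004, 70],
  ],
)

```text
time_s: 35.15
tool_pos: [549.9, 365.1, 144.7]
eef_rot: [-3.14, 0.347, -2.27]
ft_force: [-0.1, 0.3, -0.4]
width: 0.701
```

>>> jog_arm(
  series=[
    [0, 0, 0, 0, 0, -0.04, 70],
    [0, 0, 0, 0, 0, -0.08, 70],
    [0, 0, 0, 0, 0, -0.08, 70],
  ],
)

```text
time_s: 35.45
tool_pos: [534.9, 345.1, 226.4]
eef_rot: [-3.135, 0.356, -2.268]
ft_force: [1.3, 0.2, 1.6]
width: 0.703
```

```bash
python3 - <<'E'
from h import *
A=np.array;u=A([.982,.188,0])
K=A([687,23,0])   # knob at load
P=K-u*5
D=down(1.76+np.pi if 0 else 1.76)
plan([(A([600,150,215]),down(-2.9),60),(P+[0,0,200],D,60)])
E
```

```text
t 35.5 at [534.9 345.1 226.4] [-3.14  0.36 -2.27] w 0.7
[0.05, 0.17, 0.31, 0.052, -0.088, -0.013, 60]
[0.06, 0.17, 0.31, 0.025, -0.1, -0.001, 60]
[0.0, 0.0, 0.54, -0.016, -0.048, 0.005, 60]
[0.0, 0.0, 0.54, -0.039, -0.033, 0.005, 60]
[0.0, 0.0, 0.55, -0.05, -0.008, 0.005, 60]
```

>>> jog_arm(
  series=[
    [0.05, 0.17, 0.31, 0.052, -0.088, -0.013, 60],
    [0.05, 0.17, 0.31, 0.052, -0.088, -0.013, 60],
    [0.05, 0.17, 0.31, 0.052, -0.088, -0.013, 60],
    [0.05, 0.17, 0.31, 0.052, -0.088, -0.013, 60],
  ],
)

```text
time_s: 35.85
tool_pos: [566.4, 246.1, 213.7]
eef_rot: [3.111, 0.17, -2.589]
ft_force: [0.1, -0.1, 0.2]
width: 0.601
```

>>> jog_arm(
  series=[
    [0.06, 0.17, 0.31, 0.025, -0.1, -0.001, 60],
    [0.06, 0.17, 0.31, 0.025, -0.1, -0.001, 60],
    [0.06, 0.17, 0.31, 0.025, -0.1, -0.001, 60],
    [0.06, 0.17, 0.31, 0.025, -0.1, -0.001, 60],
  ],
)

```text
time_s: 36.25
tool_pos: [597.6, 148.9, 206.8]
eef_rot: [-3.138, -0.006, -2.895]
ft_force: [-0.2, -0.5, 0.3]
width: 0.599
```

```bash
python3 - <<'E'
from h import *
t=snap("top","f1",(100,120,260,280),4)
s=manip.get_image("side")[:,:,::-1]
cv2.imwrite("pics/f1s.png",s)
a=cv2.resize(np.ascontiguousarray(s[80:190,160:300]),None,fx=4,fy=4,interpolation=cv2.INTER_CUBIC)
# combine side crop under top crop, within 800x600
b=cv2.resize(t,(400,400));a=cv2.resize(a,(400,314));c=np.zeros((400,800,3),np.uint8);c[:,:400]=b;c[:314,400:]=a
cv2.imwrite("pics/f1c.png",c)
E
```

```text
(no output)
```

View pics/f1c.png

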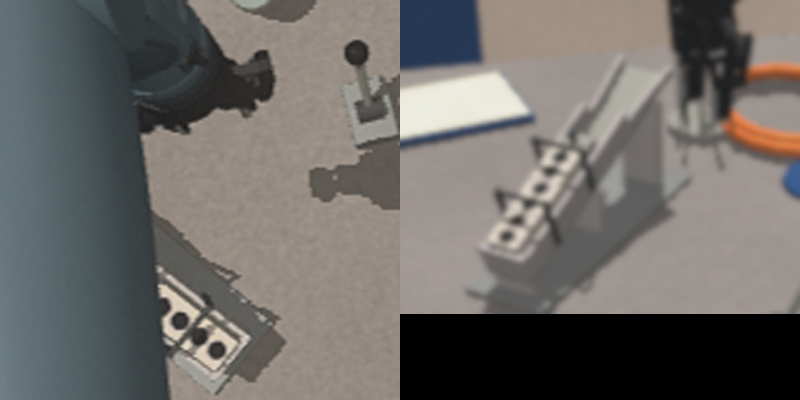

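>>> jog_arm(
  series=[
    [0, 0, 0.54, -0.016, -0.048, 0.005, 60],
    [0, 0, 0.54, -0.016, -0.048, 0.005, 60],
    [0, 0, 0.54, -0.016, -0.048, 0.005, 60],
    [0, 0, 0.54, -0.016, -0.048, 0.005, 60],
    [0, 0, 0.54, -0.016, -0.048, 0.005, 60],
  ],
)

```text
time_s: 36.85
tool_pos: [623.5, 107.6, 203.5]
eef_rot: [-3.136, -0.001, 2.851]
ft_force: [-0.5, 0.1, -0.9]
width: 0.601
```

>>> jog_arm(
  series=[
    [0, 0, 0.54, -0.039, -0.033, 0.005, 60],
    [0, 0, 0.54, -0.039, -0.033, 0.005, 60],
    [0, 0, 0.54, -0.039, -0.033, 0.005, 60],
    [0, 0, 0.54, -0.039, -0.033, 0.005, 60],
    [0, 0, 0.54, -0.039, -0.033, 0.005, 60],
  ],
)

```text
time_s: 37.35
tool_pos: [651.5, 64.3, 198.5]
eef_rot: [-3.136, 0.002, 2.311]
ft_force: [-0.3, 0.8, -0.3]
width: 0.601
```

>>> jog_arm(
  series=[
    [0, 0, 0.55, -0.05, -0.008, 0.005, 60],
    [0, 0, 0.55, -0.05, -0.008, 0.005, 60],
    [0, 0, 0.55, -0.05, -0.008, 0.005, 60],
    [0, 0, 0.55, -0.05, -0.008, 0.005, 60],
    [0, 0, 0.55, -0.05, -0.008, 0.005, 60],
  ],
)

```text
time_s: 37.85
tool_pos: [679.4, 21.5, 193.5]
eef_rot: [-3.137, 0.005, 1.762]
ft_force: [-0.1, 0.2, -0.2]
width: 0.602
```

```bash
python3 - <<'E'
from h import *
t=snap("top","f2",(100,160,220,280),5)
s=manip.get_image("side")[:,:,::-1]
a=cv2.resize(np.ascontiguousarray(s[80:180,170:290]),(480,400),interpolation=cv2.INTER_CUBIC)
c=np.zeros((400,800,3),np.uint8);c[:,:400]=cv2.resize(t,(400,400));c[:,400:]=a[:,:400]
cv2.imwrite("pics/f2c.png",c)
A=np.array;u=A([.982,.188,0])
plan([(A([687,23,88])-u*5,down(1.76),60)])
# knob from the f1 pictures
print(tri((0,0),(0,0)) if 0 else onz("top",(100+357/2.5,120+52/2.5),100))
E
```

```text
t 38.0 at [679.4  21.5 193.6] [-3.14  0.    1.76] w 0.6
[0.0, 0.0, 0.0, 0.001, 0.003, 0.106, 60]
[685.72567766  25.14288811 100.        ]
```

View pics/f2c.png

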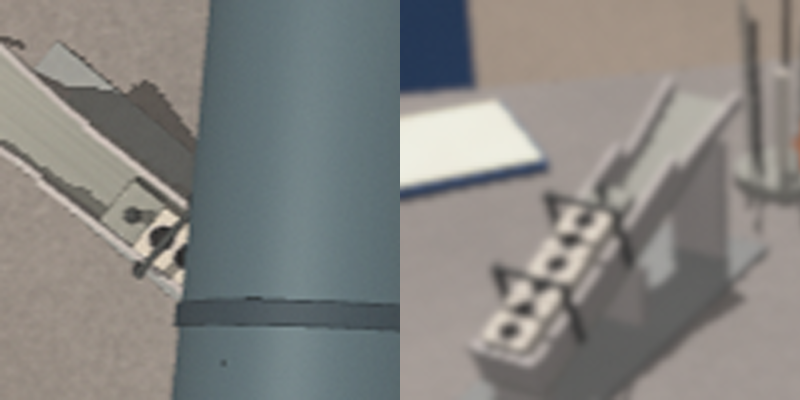

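>>> jog_arm(
  series=[
    [0, 0, 0, 0.001, 0.003, 0.05, 60],
    [0, 0, 0, 0.001, 0.003, 0.09, 60],
    [0, 0, 0, 0.001, 0.003, 0.106, 60],
    [0, 0, 0, 0.001, 0.003, 0.106, 60],
    [0, 0, 0, 0.001, 0.003, 0.106, 60],
  ],
)

```text
time_s: 38.45
tool_pos: [682.1, 22.0, 88.0]
eef_rot: [-3.137, 0.005, 1.759]
ft_force: [-0.2, 0.1, 0.6]
width: 0.601
```

>>> jog_arm(
  series=[
    [0, 0, 0, 0, -0.025, 0, 47],
    [0, 0, 0, 0, -0.05, 0, 47],
    [0, 0, 0, 0, -0.065, 0, 47],
    [0, 0, 0, 0, -0.075, 0, 47],
    [0, 0, 0, 0, -0.075, 0, 47],
  ],
)

```text
time_s: 38.95
tool_pos: [608.9, 7.7, 90.4]
eef_rot: [-3.14, 0.006, 1.758]
ft_force: [0.7, 0.1, 0.0]
width: 0.47
```

>>> jog_arm(
  series=[
    [0, 0, 0, 0, -0.004, 0, 47],
    [0, 0, 0, 0, -0.008, 0, 47],
    [0, 0, 0, 0, -0.008, 0, 47],
  ],
)

```text
time_s: 39.25
tool_pos: [600.7, 6.4, 88.2]
eef_rot: [-3.138, 0.005, 1.758]
ft_force: [1.0, 0.5, -0.4]
width: 0.47
```

>>> jog_arm(
  series=[
    [0, 0, 0, 0, -0.003, 0, 47],
    [0, 0, 0, 0, -0.005, 0, 47],
    [0, 0, 0, 0, -0.005, 0, 47],
  ],
)

```text
time_s: 39.55
tool_pos: [595.1, 5.5, 87.6]
eef_rot: [-3.136, 0.005, 1.757]
ft_force: [1.0, -0.3, 0.1]
width: 0.47
```

>>> jog_arm(
  series=[
    [0, 0, 0, 0, -0.003, 0, 47],
    [0, 0, 0, 0, -0.005, 0, 47],
    [0, 0, 0, 0, -0.005, 0, 47],
  ],
)

```text
time_s: 39.85
tool_pos: [594.1, 5.2, 88.3]
eef_rot: [3.139, 0.004, 1.758]
ft_force: [9.9, 2.2, -6.7]
width: 0.468
```

>>> jog_arm(
  series=[
    [0, 0, 0, 0, 0.008, 0, 60],
    [0, 0, 0, 0, 0.008, 0, 60],
    [0, 0, 0, 0, 0.008, -0.05, 60],
    [0, 0, 0, 0, 0.008, -0.1, 60],
    [0, 0, 0, 0, 0.008, -0.11, 60],
  ],
)

```text
time_s: 40.35
tool_pos: [601.4, 6.4, 204.1]
eef_rot: [3.138, 0.008, 1.757]
ft_force: [1.5, -1.1, 1.2]
width: 0.6
```

>>> jog_arm(
  series=[
    [0, 0, 0, -0.2, 0, 0, 60],
    [0, 0, 0, -0.2, 0, 0, 60],
    [0, 0, 0, -0.2, 0, 0, 60],
    [0, 0, 0, -0.2, 0, 0, 60],
    [0, 0, 0, -0.2, 0, 0, 60],
  ],
)

```text
time_s: 40.85
tool_pos: [635.6, -196.4, 197.3]
eef_rot: [-3.135, 0.007, 1.75]
ft_force: [-0.1, 1.1, -0.7]
width: 0.598
```

>>> jog_arm(
  series=[
    [0, 0, 0, -0.14, -0.05, 0, 60],
    [0, 0, 0, -0.14, -0.05, 0, 60],
    [0, 0, 0, -0.14, -0.05, 0, 60],
    [0, 0, 0, -0.14, -0.05, 0, 60],
    [0, 0, 0, -0.14, -0.05, 0, 60],
  ],
)

```text
time_s: 41.35
tool_pos: [611.8, -337.1, 198.7]
eef_rot: [-3.136, 0.003, 1.755]
ft_force: [0.1, 0.4, -0.5]
width: 0.599
```

```bash
python3 - <<'E'
from h import *
t=snap("top","z1");s=manip.get_image("side")[:,:,::-1];cv2.imwrite("pics/z1s.png",s)
cv2.imwrite("pics/z1.png",cv2.resize(t[60:290,70:450],(800,484),interpolation=cv2.INTER_CUBIC))
E
python3 - <<'E'
from h import *
t=cv2.imread("pics/z1_raw.png");g=t.max(2)
n,l,st,ce=cv2.connectedComponentsWithStats((g<62).astype(np.uint8))
for i in range(1,n):
    x,y=ce[i]
    if 8<st[i,4]<200 and 130<x<260 and 130<y<290:
        a=onz("top",(x,y),103);print(ce[i].round(1),st[i,4],"z103:",a[:2].round(0))
print("knob run exp px",proj("top",[601,6,101]),"load px",proj("top",[687,23,101]))
for k,c in enumerate((24,72,120)):
    for d in(-11.5,11.5): print("well exp",proj("top",RC.apply([c+d,2,41])+LT).round(1))
print("follower exp",proj("top",RC.apply([144+15,2,48])+LT).round(1))
E
```

```text
[250.4 172.7] 73 z103: [601.   7.]
[147.2 229.9] 13 z103: [463. 268.]
[155.6 236.6] 30 z103: [446. 246.]
[182.3 239.2] 9 z103: [438. 180.]
[237.4 242.6] 38 z103: [426.  43.]
[164.3 242.3] 27 z103: [431. 224.]
[171.6 247.7] 29 z103: [418. 206.]
[179.  254.3] 30 z103: [401. 188.]
[186.4 259.5] 28 z103: [388. 169.]
knob run exp px [250.98578437 172.75002953] load px [243.6017878  140.18027647]
well exp [186.5 258.3]
well exp [179.3 252.9]
well exp [171.5 247. ]
well exp [164.2 241.5]
well exp [156.1 235.4]
well exp [148.7 229.8]
follower exp [139.5 223.3]
```

```bash
python3 -c "
from plant import manip
print(manip.finish_job())"
```

```text
the job is handed in; nothing more can be done
None
```

The job is handed in at about 41.5 s on the robot's clock. Everything is in place as far as I could check, but my last full picture was refused (viewer limit), so the final state was checked by numbers only.

**What I did:**
- I moved the lever to load.
- I put the three sound blocks into the lane one by one, and they slid down to the stop.
- The chipped block and the stepped block went into the tub; the stepped one had been knocked about 5 cm aside, so I found it again first.
- I set the follower in behind the last block, knob up, and pushed the lever back to its run stop.

**Last checks:**
- **Lever:** the knob is at about (601, 7) mm, against (601, 6) expected for run.
- **Blocks:** all six wells of the queued blocks lie within about 2 px of where they should be.
- **Follower:** it stood against the last block in the picture taken just before the final lever move. I did not see it again after that.
- **Tub:** both damaged blocks were inside it in the picture taken after the second one was dropped.
- **Vial and cap:** both looked unmoved in that same picture. I did not measure them, the bottle or the beaker again at the end.

**What disagreed:**
- The lever swings along world x, with run towards the robot, not along y as the description says. I followed the pictures.
- I touched the lane floor about 6 mm earlier than my camera fit predicted, so I released the later parts a little higher.

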